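# Close the bail arms of a vial tote and stack the next tote on them

### The job

Make the two blue sample totes ready to carry as one stack. Drop the last vial, which stands alone on the bench, upright into the one empty cell of the full tote; then swing both of that tote's steel bail arms in over its vials and press each one down until it snaps past its catches and lies fully home on the rims. Then lift the second tote by its centre grip, keep it level, and lower it gently onto the two bail bars so that the grooves under its floor drop fully over both bars; leave the things around undisturbed.

Things in the scene. Friction and masses are not known exactly. Their poses are not given: they have to be found in the camera images.
- tote_low: Full tote: blue plastic, tapered, 160 x 106 mm at the rim, 78 mm high, loose on the bench, 0.55 to 0.75 kg. 11 of its 12 cells hold dark-capped vials, tops 71 mm above the bench. Two steel bail arms (U of 6 mm round rod), one at each end, start swung out. Origin: centre of underside; x along its length, +x end farther from the robot; z up. A 10 mm grip bar crosses its middle, level with the rim.
- tote_top: Second tote, same moulding and axes as the full one, loose to its left, 0.45 to 0.65 kg; vials only in its end cells (x = -52 and 52 mm). Its own bails are swung out, bars at most 23 mm above its rim, and stay so. Origin: centre of underside. Seated right down over both home bars, its origin is 75 mm above the full tote's; standing with ribs on the bars, 84 mm. Either way round is good.
- groove (a point): On the second tote: middle of the underside groove at x = -37 mm, on its roof, 9 mm above the tote's underside; its twin is at x = +37 mm. Each runs along y between two ribs 9 mm deep, 82 mm long, and is 9 mm wide with rounded mouths. They take the 6 mm bail bars, which lie at x = -37 and +37 mm of the full tote when home.
- top_grip (a point): On the second tote: top middle of its centre grip, 78 mm above its underside, level with the rim: a rounded bar 10 mm thick (along the tote's x), 98 mm long (along y), 24 mm deep. Beside it 29 mm is free on either side, down to cell walls 30 mm below this point.
- bail_near (a joint): Angle (rad) of the full tote's bail at its -x end, the end nearer the robot. 0 = swung right out; grows as it swings up (1.05 = upright) and in; stop at 2.36 = home, bar lying on the rims. The stiff hinge stays where left (about 1 N at the bar). At about 1.9 to 2.1 it meets the catch nibs and needs some 7 to 16 N at the bar until it passes 2.15, then it snaps home and is held.
- bail_far (a joint): The same for the full tote's bail at its +x end, the end farther from the robot.
- bail_near_bar (a point): Middle of the cross bar (axis of the 6 mm rod) of the near bail of the full tote; moves with the bail. The bar is 104 mm long, parallel to the tote's y, 36 mm from its pivot axis. Joint 0: 31 mm outside the pivot and 18 mm above it; home: 35 mm inside and 9 mm above it (81 mm above the bench, 10 mm above the vial tops).
- bail_far_bar (a point): Middle of the cross bar (axis of the 6 mm rod) of the far bail of the full tote; the mirror image of the near one.
- pivot_near (a point): Middle of the near bail's pivot axis: x = -72 mm of the full tote, 72 mm above its underside; the axis is parallel to the tote's y.
- pivot_far (a point): Middle of the far bail's pivot axis: x = +72 mm of the full tote, 72 mm above its underside; parallel to the tote's y.
- catch_near (a point): One of the catches: a small sprung nib on a 15 mm wide ear that stands 11 mm above the long rim of the full tote (this one near end, left side). Each bail arm has one at either side, 24 mm from its pivot, x = -51 or 51, y = -53 or 53 mm.
- cell (a point): Centre of the floor of the full tote's one empty cell (x = -52, y = 0 mm of the tote, 12 mm above its underside). The cell is 33 mm along x and 27.5 mm along y; its low walls reach 36 mm above this point, the neighbouring vials 59 mm, the outer rim 66 mm.
- last_vial: The last sample vial: glass with a dark screw cap, 22 mm across, 59 mm tall, 22 g, standing alone on the bench near its front edge. Origin: centre of its underside, z along its length.
- titrator: Fixed instrument at the right of the bench, to be kept clear of: grey, 488 mm along x, 420 mm along y, 248 mm high, with a front ledge 160 mm deep and 100 mm high. Origin: centre of underside.
- petri_dish: Bystander: glass dish 60 mm across, 16 mm high, loose on the bench behind the second tote. Origin: centre of underside.
- beaker_2: Bystander: small glass beaker 46 mm across, 56 mm high, loose at the back of the bench. Origin: centre of underside.
Not all that is in view belongs to the job. There is more than one size of the last_vial; the one meant has the size given above.

How it is judged:
By the outcome, as a careful person would: the job done as asked, in the order asked, and still so for the second after the job is handed in, with the robot touching nothing.
It also fails if it takes over 72 s, if anything falls off the work surface, if the arm or the gripper's body presses on something with over 40 N, if the wrist force passes 120 N, or if a joint passes its speed limit or range.

### The arm

A 7-joint arm with a two-finger parallel gripper is mounted at the origin on a cart in front of the work surface, level with it; the furniture and walls round the work are solid. World frame = base frame: x ahead of the robot, y to its left, z up, the work surface at z = 0. Lengths are in m, angles in rad, forces in N, time in s.
With the tool pointing down it reaches from about 0.4 to 0.85 m from the base axis. Payload 10.4 kg.
Tool frame: the origin (TCP) lies at the very end of the fingers, on their centre line; the grasp point (between the pads) lies 19 mm behind it (r.pinch_z is the distance from the TCP to the grasp point, in m); z points along the fingers, y is the line along which they close (so a half turn about z gives the same grasp; the last joint's range is limited). The gripper opens to 87 mm and grips with 3 to 60 N. Pads are 19 mm wide; open, the fingers measure 117 mm over their backs; the gripper's body (75 mm by 190 mm) begins 51 mm behind the grasp point.
Start: joints at [-1.29, 0.332, -0.065, 1.46, 0.022, 1.35, -0.088], TCP at [0.187, 0.596, 0.197] pointing down, gripper open.
Joint ranges: [-2.6, 2.6], [-0.5, 2.12], [-1.47, 1.34], [0.16, 2.42], [-1.27, 4.41], [0.06, 2.06], [-2.6, 2.6]. Speed limits (rad/s): [2.22, 2.22, 2.79, 2.79, 3.14, 3.14, 3.14].

### API

Orientations are given as a unit quaternion [x, y, z, w].
In Python, from bench import r, camera gives the robot as it stands. The module is installed in compiled form; this text tells all that it offers.
- The arm moves only by the shell command python3 -m pendant 'ROWS' [FORCE]. ROWS is JSON, a list of rows, each an object with "dp": the shift along the tool's x, y, z as a fraction of full scale, a list of three; "rotation": the turn, a rotation vector about the tool's x, y, z as a fraction of full scale, a list of three; "jaw": the opening, from 0 (shut) to 1 (fully open). A call has 1 to 8 rows; each row is the pose to reach, as a shift and turn from the pose commanded when the call began, along the tool's axes at that moment, turning the shorter way round; what a row does not reach only later rows make up. Full scale, the value 1, is 0.15 m for a shift and 2 pi rad for a turn. A row lasts 1/8 s, in which the tool goes at most 62.5 mm and 10.7 degrees, less where a joint would pass 70% of its speed; a pose out of reach is approached as far as the arm can. A call with a number of a shift or a turn outside -1 to 1 is refused whole. A call with a gripper value outside its range is refused whole. The fingers move at their own pace and stop on an object; FORCE is the grip in N (left out, the last holds). Time passes only in rows, so rows that repeat a pose let the fingers close. It gives the time, the measured TCP pose, the force, the opening and the grip force at its end, in the units of the state.
- r.read_state(): the state, without advancing time (a new reading comes with each control period).
- camera(name): name is "side" or "top" or "wrist"; returns a dict with "image" (384x512x3 uint8, red, green, blue), "z_map" (384x512 float32, m along the optical axis (not along the pixel's ray), 0 where there is no reading), "mtx" (3x3 intrinsics, pixels), "T" (4x4, takes a point from camera to world coordinates). Camera axes: x right, y down, z forward; pixel columns grow to the right and rows downward; lengths in m; the calibration is good to about 2 mm. A picture is of the moment at which its call begins.
- r.close_job(): hands the job in; it is judged then, once.
The state is a dict: "time": time; "joint_positions": joint angles; "joint_vel": joint speeds; "joint_torque": joint torques, N m; "ee_pos": TCP position; "eef_rot": TCP orientation; "ft_force": force on the tool from outside, world axes, zero at the start; "torque": the same for the moment, N m; "width": finger opening in m; "grip_force": force on a finger pad.
Only numpy, scipy, OpenCV 4.12 (cv2) and the standard library are available. Lean on these libraries where they do the work, as an engineer would, in place of code of your own. Each camera call takes 0.05 s, during which the arm holds its last target. There are 200 camera calls.

## Working session

There is one attempt and no reset: what is moved stays moved. The work goes in short steps, Python scripts to look and compute and a shell command to move; the robot and the scene stay as the last step left them, time stands still between calls to the robot, and variables do not carry over. Pictures are saved under pics/ and viewed, at most 10 in all, crops included, and the job is handed in when it is done.

```bash
mkdir -p pics; cat > h.py <<'E'
import numpy as np, cv2
from bench import r, camera
def snap(n,f=None):
    c=camera(n); np.savez(f'{n}.npz',**c)
    if f: cv2.imwrite(f'pics/{f}.png',c['image'][:,:,::-1])
    return c
def pts(c):
    z=c['z_map']; v,u=np.mgrid[:z.shape[0],:z.shape[1]]; K=c['mtx']
    P=np.stack([(u-K[0,2])/K[0,0]*z,(v-K[1,2])/K[1,1]*z,z],-1)
    P=P@c['T'][:3,:3].T+c['T'][:3,3]; P[z==0]=np.nan; return P
def ray(c,u,v,h):
    K=c['mtx']; d=c['T'][:3,:3]@np.array([(u-K[0,2])/K[0,0],(v-K[1,2])/K[1,1],1]); o=c['T'][:3,3]
    return o+d*(h-o[2])/d[2]
E
python3 - <<'E'
from h import *
s=r.read_state(); print({k:np.round(v,3) for k,v in s.items()})
a=snap('top');b=snap('side')
cv2.imwrite('pics/top0.png',a['image'][:,:,::-1]);cv2.imwrite('pics/side0.png',b['image'][:,:,::-1])
for c in(a,b): print(c['T'].round(3),c['mtx'].round(1))
E
```

```text
{'time': np.float64(0.0), 'joint_positions': array([-1.29 ,  0.333, -0.065,  1.461,  0.022,  1.35 , -0.089]), 'joint_vel': array([-0.001, -0.001, -0.002,  0.   , -0.   ,  0.001, -0.   ]), 'joint_torque': array([ 0.0000e+00, -6.2325e+01,  2.4000e-02, -3.8990e+01, -6.1000e-02,
        4.0000e-02,  0.0000e+00]), 'ee_pos': array([0.187, 0.596, 0.196]), 'eef_rot': array([ 0.151,  0.988, -0.001, -0.   ]), 'ft_force': array([ 0.353, -0.496,  0.142]), 'torque': array([-0.003, -0.009,  0.029]), 'grip_force': np.float64(0.0), 'width': np.float64(0.087)}
[[ 0.02  -0.974  0.224  0.19 ]
 [-1.    -0.021  0.002 -0.13 ]
 [ 0.003 -0.224 -0.975  1.822]
 [ 0.     0.     0.     1.   ]] [[482.6   0.  253.1]
 [  0.  482.6 189.6]
 [  0.    0.    1. ]]
[[-1.     0.     0.014  0.578]
 [-0.011  0.637 -0.771  0.848]
 [-0.009 -0.771 -0.637  0.898]
 [ 0.     0.     0.     1.   ]] [[396.1   0.  252. ]
 [  0.  396.1 186.1]
 [  0.    0.    1. ]]
```

View pics/top0.png

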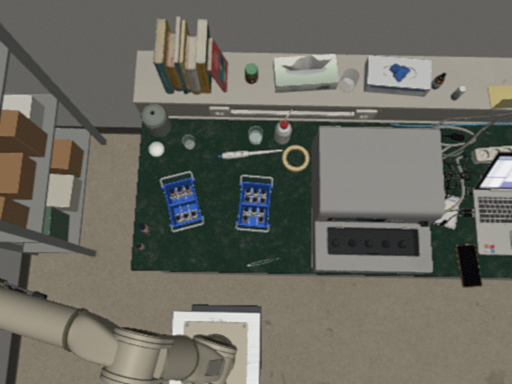

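View pics/side0.png

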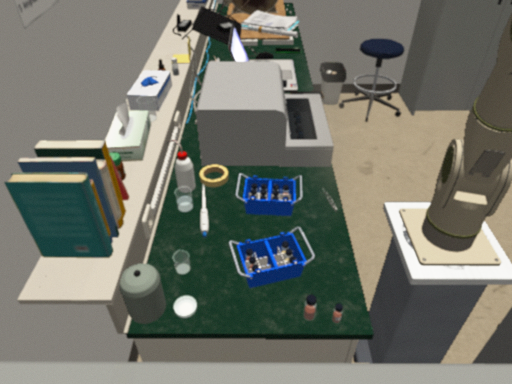

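The top view shows the second tote at (182,202), the full tote at (255,203) and two candidate vials at (144,228) and (140,246). In the side view the vials are at (311,307) and (338,312), and the first looks larger.

```bash
python3 - <<'E'
from h import *
for n in('top','side'):
    c=dict(np.load(n+'.npz')); P=pts(c); im=c['image'].astype(int)
    blue=(im[...,2]>90)&(im[...,2]>im[...,0]*1.8)&(im[...,2]>im[...,1]*1.5)&(P[...,0]<0.85)&(P[...,2]<.12)
    k,l,st,ce=cv2.connectedComponentsWithStats(cv2.morphologyEx(blue.astype(np.uint8),cv2.MORPH_CLOSE,np.ones((5,5))))
    for i in range(1,k):
        if st[i,4]<150: continue
        m=(l==i)&blue&(P[...,2]>.066)&(P[...,2]<.092)
        q=P[m][:,:2].astype(np.float32); print(n,ce[i].round(),m.sum(),cv2.minAreaRect(q),np.median(P[m][:,2]))
    # standing small objects in front-left
    m=(P[...,2]>.012)&(P[...,2]<.1)&(P[...,0]>.3)&(P[...,0]<.56)&(P[...,1]>.12)&(P[...,1]<.35)&~blue
    k,l,st,ce=cv2.connectedComponentsWithStats(m.astype(np.uint8))
    for i in range(1,k):
        if st[i,4]<8: continue
        q=P[l==i]; print(n,'obj',ce[i].round(),st[i,4],'min',q.min(0).round(3),'max',q.max(0).round(3)); t=q[q[:,2]>q[:,2].max()-.008]; print('  topmean',t.mean(0).round(4),len(t))
E
```

```text
top [182. 201.] 314 ((0.5398265719413757, 0.13396048545837402), (0.16520339250564575, 0.1229647696018219), 16.059350967407227) 0.07497984448977413
top [254. 205.] 318 ((0.5367339253425598, -0.13183704018592834), (0.12127131968736649, 0.16485393047332764), 86.2677001953125) 0.07450405163676943
top obj [179. 215.] 151 min [0.463 0.12  0.012] max [0.541 0.178 0.074]
  topmean [0.485  0.1386 0.07  ] 25
top obj [144. 228.] 75 min [0.43  0.262 0.014] max [0.457 0.288 0.087]
  topmean [0.4471 0.2766 0.0827] 7
top obj [178. 230.] 21 min [0.428 0.123 0.086] max [0.439 0.162 0.098]
  topmean [0.4337 0.1407 0.0941] 19
top obj [140. 246.] 42 min [0.367 0.274 0.016] max [0.388 0.295 0.066]
  topmean [0.3782 0.2846 0.0618] 7
side [269. 196.] 509 ((0.5417936444282532, -0.1262342929840088), (0.1237206757068634, 0.16301992535591125), 85.94241333007812) 0.07528933974025331
side [272. 259.] 739 ((0.5435321927070618, 0.13855059444904327), (0.16508807241916656, 0.12295755743980408), 16.400115966796875) 0.0758063213033432
side obj [309. 255.] 60 min [0.431 0.121 0.071] max [0.455 0.177 0.098]
  topmean [0.4376 0.1464 0.0946] 39
side obj [286. 258.] 156 min [0.471 0.12  0.028] max [0.524 0.172 0.086]
  topmean [0.4871 0.1724 0.0857] 1
side obj [266. 263.] 61 min [0.543 0.12  0.013] max [0.56  0.159 0.063]
  topmean [0.5501 0.1326 0.0607] 2
side obj [295. 262.] 8 min [0.476 0.173 0.079] max [0.482 0.178 0.088]
  topmean [0.4794 0.175  0.0848] 7
side obj [309. 307.] 250 min [0.434 0.27  0.013] max [0.463 0.296 0.081]
  topmean [0.4492 0.2817 0.0763] 72
side obj [337. 312.] 139 min [0.371 0.283 0.014] max [0.393 0.302 0.061]
  topmean [0.3815 0.2913 0.0576] 45
```

```bash
cat >> h.py <<'E'
from scipy.spatial.transform import Rotation as R
def to(p,yaw_y=None):
    """print dp, rotation for target TCP p; yaw_y = wanted world heading (deg) of tool y, straight down"""
    s=r.read_state(); q=R.from_quat(s['eef_rot']); d=q.inv().apply(np.array(p)-s['ee_pos'])/.15
    out=['dp',d.round(3)]
    if yaw_y is not None:
        a=np.radians(yaw_y); y=np.array([np.cos(a),np.sin(a),0]); z=np.array([0,0,-1.]); 
        Q=R.from_matrix(np.stack([np.cross(y,z),y,z],1)); out+=['rot',((q.inv()*Q).as_rotvec()/(2*np.pi)).round(4)]
    print(s['ee_pos'].round(4),*out)
E
python3 -m pendant '[{"dp":[-0.31,-0.26,0.05],"rotation":[0,0,0],"jaw":0.6},{"dp":[-0.62,-0.52,0.1],"rotation":[0,0,0],"jaw":0.6},{"dp":[-0.925,-0.785,0.15],"rotation":[0,0,0],"jaw":0.6},{"dp":[-0.925,-0.785,0.15],"rotation":[0,0,0],"jaw":0.6}]'
python3 -c "
from h import *
to([.36,.285,.16],86.1)"
```

```text
time: 0.6
ee_pos: [0.2874, 0.4381, 0.1736]
eef_rot: [0.155, 0.988, -0.001, 0.0]
ft_force: [-0.4, 0.7, -0.0]
width: 0.0563
grip_force: 0.0
[0.2874 0.4381 0.1736] dp [-0.773 -0.824  0.093] rot [-0.0003  0.0001 -0.0387]
```

```bash

python3 -m pendant '[{"dp":[-0.25,-0.27,0.03],"rotation":[0,0,-0.013],"jaw":0.6},{"dp":[-0.5,-0.54,0.06],"rotation":[0,0,-0.026],"jaw":0.6},{"dp":[-0.77,-0.82,0.09],"rotation":[0,0,-0.0387],"jaw":0.6},{"dp":[-0.77,-0.82,0.09],"rotation":[0,0,-0.0387],"jaw":0.6},{"dp":[-0.77,-0.82,0.09],"rotation":[0,0,-0.0387],"jaw":0.6}]'
python3 -c "
from h import *
c=snap('wrist','w1'); print(c['T'].round(3),c['mtx'].round(0)); P=pts(c)
m=(P[...,2]>.012)&(P[...,2]<.1)&(P[...,0]>.3)&(P[...,0]<.56)&(P[...,1]>.22)&(P[...,1]<.36)
k,l,st,ce=cv2.connectedComponentsWithStats(m.astype(np.uint8))
for i in range(1,k):
    if st[i,4]<80: continue
    q=P[l==i]; h=q[:,2].max(); t=q[(q[:,2]>h-.005)]; print(ce[i],st[i],h,t.mean(0),np.ptp(t,0),cv2.minEnclosingCircle(t[:,:2].astype(np.float32)))
"
```

```text
time: 1.23
ee_pos: [0.3571, 0.2916, 0.1607]
eef_rot: [0.03, 1.0, 0.0, -0.0]
ft_force: [-0.6, 0.1, 0.3]
width: 0.0522
grip_force: 0.0
[[ 0.06   0.954  0.295  0.275]
 [ 0.998 -0.058 -0.017  0.298]
 [ 0.001  0.295 -0.955  0.349]
 [ 0.     0.     0.     1.   ]] [[286.   0. 255.]
 [  0. 286. 195.]
 [  0.   0.   1.]]
[253.92139738 200.75764192] [245 187  19  29 458] 0.06090735538576231 [0.37872187 0.29044953 0.05927733] [0.01801045 0.01754348 0.00487258] ((0.3791984021663666, 0.290668785572052), 0.009260612539947033)
[248.98835517 251.76710335] [237 235  25  32 687] 0.0794950196268554 [0.43757633 0.28070175 0.07697935] [0.00522088 0.01963813 0.00494379] ((0.4403853118419647, 0.28049901127815247), 0.009920826181769371)
```

View pics/w1.png

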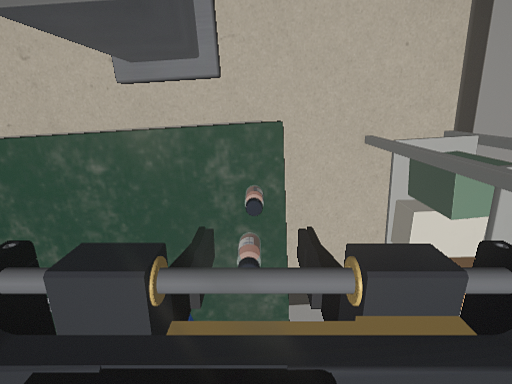

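The target vial's cap shows at (254,205) in the wrist view, 59 mm tall; the taller one behind it, near (249,252), is the decoy. Next I grip the target near its top.

```bash
python3 -c "
from h import *
to([.380,.290,.041],86.1)"
```

```text
[0.3568 0.292  0.1607] dp [-0.155 -0.004  0.798] rot [ 0.0001 -0.      0.0014]
```

```bash

python3 -m pendant '[{"dp":[-0.155,0,0.2],"rotation":[0,0,0],"jaw":0.6},{"dp":[-0.155,0,0.5],"rotation":[0,0,0],"jaw":0.6},{"dp":[-0.155,0,0.72],"rotation":[0,0,0],"jaw":0.6},{"dp":[-0.155,0,0.8],"rotation":[0,0,0],"jaw":0.6},{"dp":[-0.155,0,0.8],"rotation":[0,0,0],"jaw":0.6}]'
python3 -c "
from h import *
to([.380,.290,.041],86.1)"
```

```text
time: 1.9
ee_pos: [0.3803, 0.2899, 0.0406]
eef_rot: [0.03, 1.0, -0.0, -0.0]
ft_force: [0.0, -0.0, -0.2]
width: 0.0523
grip_force: 0.0
[0.3803 0.2899 0.0406] dp [ 0.002  0.    -0.003] rot [-0.0001 -0.0001  0.0014]
```

```bash

python3 -m pendant '[{"dp":[0,0,0],"rotation":[0,0,0],"jaw":0.1},{"dp":[0,0,0],"rotation":[0,0,0],"jaw":0.1},{"dp":[0,0,0],"rotation":[0,0,0],"jaw":0.1},{"dp":[0,0,0],"rotation":[0,0,0],"jaw":0.1},{"dp":[0,0,-0.3],"rotation":[0,0,0],"jaw":0.1},{"dp":[0,0,-0.7],"rotation":[0,0,0],"jaw":0.1},{"dp":[0,0,-1],"rotation":[0,0,0],"jaw":0.1},{"dp":[0,0,-1],"rotation":[0,0,0],"jaw":0.1}]' 12
python3 -c "
from h import *
to([.40,.10,.20],86.1)"
```

```text
time: 2.9
ee_pos: [0.3823, 0.2906, 0.1943]
eef_rot: [0.03, 1.0, 0.003, 0.002]
ft_force: [-0.5, -0.2, -0.7]
width: 0.0087
grip_force: 0.0
[0.3823 0.2906 0.1943] dp [-0.195 -1.261 -0.044] rot [0.0008 0.0007 0.0012]
```

```bash

python3 -c "
from h import *
snap('side','s2');c=snap('wrist','w2'); P=pts(c)
m=(P[...,2]>.012)&(P[...,2]<.1)&(P[...,0]>.3)&(P[...,0]<.56)&(P[...,1]>.22)&(P[...,1]<.36)
k,l,st,ce=cv2.connectedComponentsWithStats(m.astype(np.uint8))
for i in range(1,k):
    if st[i,4]<80: continue
    q=P[l==i]; h=q[:,2].max(); t=q[(q[:,2]>h-.005)]; print(ce[i],st[i],h,t.mean(0),np.ptp(t,0))
a=cv2.imread('pics/s2.png')[250:,220:450];b=cv2.imread('pics/w2.png')[:,100:400]
cv2.imwrite('pics/both2.png',np.hstack([cv2.resize(a,(460,384)) if 0 else cv2.copyMakeBorder(cv2.resize(a,(460,268)),0,116,0,0,0),b]))
"
```

```text
[253.93965517 173.62931034] [245 162  18  24 348] 0.06179804766149344 [0.37887896 0.29064424 0.0592953 ] [0.01702821 0.01756534 0.00439239]
[251.18245614 225.30526316] [239 209  22  39 570] 0.08006261462894254 [0.44651879 0.28533188 0.07766195] [0.02267681 0.01231483 0.00495643]
```

View pics/both2.png

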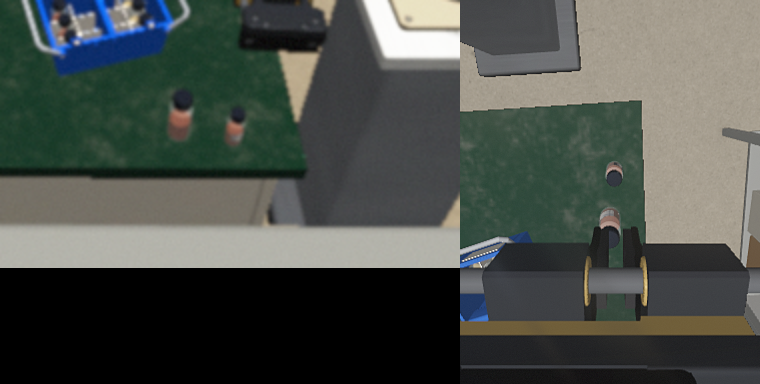

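The vial (254,174 in the wrist image) is undisturbed. The fingers close at only about 50 mm/s and hadn't reached it, so I'll repeat with a longer close.

```bash

python3 -m pendant '[{"dp":[0,0,0.1],"rotation":[0,0,0],"jaw":0.45},{"dp":[0,0,0.2],"rotation":[0,0,0],"jaw":0.45},{"dp":[0,0,0.3],"rotation":[0,0,0],"jaw":0.45},{"dp":[0,0,0.4],"rotation":[0,0,0],"jaw":0.45},{"dp":[0,0,0.6],"rotation":[0,0,0],"jaw":0.45},{"dp":[0,0,0.8],"rotation":[0,0,0],"jaw":0.45},{"dp":[0,0,1],"rotation":[0,0,0],"jaw":0.45},{"dp":[0,0,1],"rotation":[0,0,0],"jaw":0.45}]'
python3 -m pendant '[{"dp":[0,0,0],"rotation":[0,0,0],"jaw":0.1},{"dp":[0,0,0],"rotation":[0,0,0],"jaw":0.1},{"dp":[0,0,0],"rotation":[0,0,0],"jaw":0.1},{"dp":[0,0,0],"rotation":[0,0,0],"jaw":0.1},{"dp":[0,0,0],"rotation":[0,0,0],"jaw":0.1}]' 12
```

```text
time: 4.0
ee_pos: [0.3794, 0.2878, 0.0384]
eef_rot: [0.03, 1.0, -0.002, -0.002]
ft_force: [0.5, -0.3, -0.2]
width: 0.0393
grip_force: 0.0
time: 4.62
ee_pos: [0.3808, 0.2893, 0.0408]
eef_rot: [0.03, 1.0, 0.0, 0.0]
ft_force: [-0.4, 0.2, -0.0]
width: 0.0092
grip_force: 0.0
```

```bash

python3 -c "
from h import *
c=snap('side','s3');w=snap('wrist','w3')
a=cv2.imread('pics/s3.png')[200:350,240:410];b=cv2.imread('pics/w3.png')[:,130:380]
cv2.imwrite('pics/both3.png',np.hstack([cv2.resize(a,(510,450)),cv2.resize(b,(290,450))]))
"
```

```text
(no output)
```

View pics/both3.png

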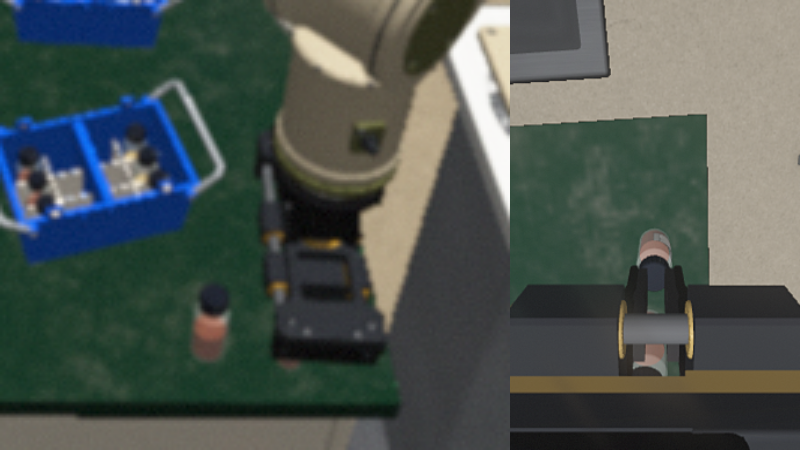

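```bash

python3 -c "
from h import *
print(r.pinch_z)
w=dict(np.load('wrist.npz')); P=pts(w); s=r.read_state(); q=R.from_quat(s['eef_rot']); print(s['ee_pos'],w['T'][:3,3])
def pr(p):
    c=w['mtx']@(w['T'][:3,:3].T@(p-w['T'][:3,3])); return (c[:2]/c[2]).round(1),c[2].round(4)
for z in(0,-.019,-.05): 
  for y in(-.011,0,.011): print(z,y,pr(s['ee_pos']+q.apply([0,y,z])))
for u in (245,255,265):
  for v in range(190,320,8): print(u,v,P[v,u].round(4),w['image'][v,u])
"
```

```text
0.0187
[0.3807679  0.28921928 0.04070152] [0.29906442 0.29600676 0.22926064]
0 -0.011 (array([237.2, 226.4]), np.float64(0.2044))
0 0 (array([252.6, 226.4]), np.float64(0.2044))
0 0.011 (array([268. , 226.4]), np.float64(0.2044))
-0.019 -0.011 (array([235.5, 238.1]), np.float64(0.1862))
-0.019 0 (array([252.4, 238.1]), np.float64(0.1862))
-0.019 0.011 (array([269.2, 238.1]), np.float64(0.1862))
-0.05 -0.011 (array([231.8, 263. ]), np.float64(0.1566))
-0.05 0 (array([251.8, 263. ]), np.float64(0.1566))
-0.05 0.011 (array([271.9, 263. ]), np.float64(0.1566))
245 190 [ 3.651e-01  2.835e-01 -1.000e-04] [54 78 62]
245 198 [0.3712 0.2831 0.0028] [77 96 83]
245 206 [0.371  0.2839 0.0235] [119 103  94]
245 214 [0.3705 0.2845 0.042 ] [163 134 124]
245 222 [0.3724 0.2847 0.052 ] [18 25 31]
245 230 [0.3704 0.2855 0.0695] [36 37 36]
245 238 [0.3704 0.2858 0.0805] [38 38 37]
245 246 [0.3705 0.2862 0.0903] [36 36 36]
245 254 [0.3703 0.2865 0.0993] [35 35 35]
245 262 [0.3702 0.2868 0.1074] [40 37 39]
245 270 [0.347  0.2899 0.1518] [77 77 77]
245 278 [0.3482 0.29   0.1545] [106 107 109]
245 286 [0.3
[... 988 characters left out ...]
 81 68]
265 198 [ 0.3731  0.2998 -0.    ] [61 83 68]
265 206 [0.3723 0.2991 0.0224] [129 126 123]
265 214 [0.3725 0.2986 0.0389] [138 105  92]
265 222 [0.3758 0.2982 0.0457] [138 120 112]
265 230 [0.3709 0.2976 0.07  ] [36 35 36]
265 238 [0.3708 0.2973 0.0811] [36 36 36]
265 246 [0.371  0.2969 0.0905] [34 34 34]
265 254 [0.3741 0.2967 0.0936] [44 45 42]
265 262 [0.3713 0.2964 0.1066] [38 37 39]
265 270 [0.3479 0.2961 0.1511] [75 76 76]
265 278 [0.3494 0.296  0.1531] [110 110 114]
265 286 [0.3508 0.2958 0.1552] [120 121 124]
265 294 [0.3856 0.2955 0.1118] [50 48 48]
265 302 [0.3898 0.2953 0.1123] [66 69 65]
265 310 [0.4453 0.2945 0.0499] [77 89 81]
265 318 [0.4472 0.2942 0.0561] [100 111 103]
```

```bash

python3 -c "
from h import *
w=dict(np.load('wrist.npz')); P=pts(w)
for u in (236,238,240,242,268,271,274):
  print(u,[(v,P[v,u].round(3).tolist(),int(w['image'][v,u].sum())) for v in range(210,236,3)])
cv2.imwrite('pics/z3.png',cv2.resize(w['image'][185:275,205:305,::-1],(660,594),interpolation=cv2.INTER_CUBIC))
"
```

```text
236 [(210, [0.382, 0.275, -0.0], 196), (213, [0.385, 0.274, -0.0], 200), (216, [0.387, 0.274, 0.001], 204), (219, [0.391, 0.274, -0.0], 200), (222, [0.393, 0.274, 0.0], 196), (225, [0.396, 0.274, 0.001], 201), (228, [0.368, 0.28, 0.07], 89), (231, [0.369, 0.28, 0.074], 88), (234, [0.369, 0.281, 0.079], 94)]
238 [(210, [0.382, 0.276, 0.0], 199), (213, [0.385, 0.276, -0.0], 192), (216, [0.388, 0.276, -0.0], 197), (219, [0.391, 0.276, 0.0], 189), (222, [0.394, 0.275, -0.0], 184), (225, [0.396, 0.275, 0.0], 215), (228, [0.368, 0.281, 0.071], 71), (231, [0.369, 0.282, 0.074], 85), (234, [0.369, 0.282, 0.078], 89)]
240 [(210, [0.382, 0.278, 0.0], 200), (213, [0.385, 0.278, 0.001], 238), (216, [0.375, 0.28, 0.033], 289), (219, [0.374, 0.281, 0.042], 336), (222, [0.376, 0.281, 0.043], 454), (225, [0.378, 0.281, 0.044], 452), (228, [0.369, 0.283, 0.07], 218), (231, [0.37, 0.283, 0.072], 87), (234, [0.371, 0.283, 0.075], 110)]
242 [(210, [0.373, 0.282, 0.026], 324), (213, [0.373, 0.282, 0.034], 346), (216, [0.373, 0.282, 0.04], 386), (219, [0.373, 0.282, 0.044], 473), (222, [0.376, 0.282, 0.04
[... 372 characters left out ...]
 0.065], 277), (231, [0.371, 0.299, 0.071], 105), (234, [0.371, 0.299, 0.076], 112)]
271 [(210, [0.384, 0.304, 0.001], 235), (213, [0.387, 0.304, 0.0], 206), (216, [0.39, 0.304, -0.0], 200), (219, [0.392, 0.304, 0.001], 200), (222, [0.395, 0.304, -0.0], 203), (225, [0.398, 0.304, 0.001], 198), (228, [0.37, 0.301, 0.07], 109), (231, [0.371, 0.301, 0.072], 103), (234, [0.371, 0.301, 0.077], 107)]
274 [(210, [0.384, 0.307, 0.0], 216), (213, [0.387, 0.307, 0.0], 202), (216, [0.39, 0.307, -0.001], 201), (219, [0.393, 0.307, 0.0], 206), (222, [0.395, 0.306, 0.0], 209), (225, [0.398, 0.306, 0.0], 214), (228, [0.37, 0.303, 0.07], 88), (231, [0.37, 0.303, 0.074], 89), (234, [0.37, 0.303, 0.078], 90)]
```

View pics/z3.png

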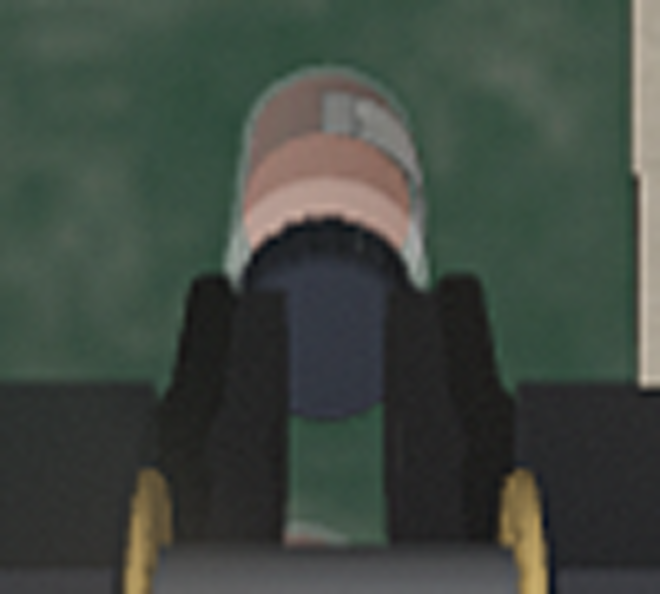

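The zoom shows the fingertips ending above the cap, at about z = 0.067, while the reported TCP z is 0.041. So the real tips sit about 20–26 mm behind the reported TCP. I'll reopen, go 25 mm lower and close again.

```bash

python3 -m pendant '[{"dp":[0,0,-0.1],"rotation":[0,0,0],"jaw":0.45},{"dp":[0,0,-0.1],"rotation":[0,0,0],"jaw":0.45},{"dp":[0,0,-0.1],"rotation":[0,0,0],"jaw":0.45},{"dp":[0,0,-0.1],"rotation":[0,0,0],"jaw":0.45},{"dp":[0,0,0],"rotation":[0,0,0],"jaw":0.45},{"dp":[0,0,0.08],"rotation":[0,0,0],"jaw":0.45},{"dp":[0,0,0.16],"rotation":[0,0,0],"jaw":0.45},{"dp":[0,0,0.16],"rotation":[0,0,0],"jaw":0.45}]'
python3 -m pendant '[{"dp":[0,0,0],"rotation":[0,0,0],"jaw":0.1},{"dp":[0,0,0],"rotation":[0,0,0],"jaw":0.1},{"dp":[0,0,0],"rotation":[0,0,0],"jaw":0.1},{"dp":[0,0,0],"rotation":[0,0,0],"jaw":0.1}]' 12
python3 -c "
from h import *
w=snap('wrist','w4');P=pts(w);print(r.read_state()['joint_positions'].round(2))
for u in (230,236,274,280):
  print(u,[(v,P[v,u].round(3).tolist()) for v in range(210,238,4)])"
```

```text
time: 5.72
ee_pos: [0.38, 0.2885, 0.0153]
eef_rot: [0.03, 1.0, -0.001, -0.001]
ft_force: [0.5, -1.2, 0.8]
width: 0.0394
grip_force: 0.0
time: 6.22
ee_pos: [0.381, 0.2894, 0.017]
eef_rot: [0.03, 1.0, 0.0, 0.0]
ft_force: [0.1, 0.4, 2.5]
width: 0.0215
grip_force: 12.0
[-0.89  0.2   0.16  2.04 -0.04  0.9   0.8 ]
230 [(210, [0.374, 0.272, -0.0]), (214, [0.377, 0.272, -0.0]), (218, [0.38, 0.272, 0.0]), (222, [0.384, 0.271, -0.0]), (226, [0.387, 0.271, 0.001]), (230, [0.37, 0.277, 0.047]), (234, [0.37, 0.277, 0.052])]
236 [(210, [0.374, 0.277, 0.001]), (214, [0.377, 0.277, 0.001]), (218, [0.38, 0.276, 0.0]), (222, [0.384, 0.276, 0.0]), (226, [0.387, 0.276, 0.0]), (230, [0.37, 0.28, 0.046]), (234, [0.37, 0.281, 0.052])]
274 [(210, [0.376, 0.306, 0.0]), (214, [0.379, 0.306, 0.0]), (218, [0.382, 0.306, 0.0]), (222, [0.385, 0.306, 0.001]), (226, [0.389, 0.305, 0.0]), (230, [0.372, 0.303, 0.045]), (234, [0.372, 0.303, 0.051])]
280 [(210, [0.376, 0.311, 0.0]), (214, [0.379, 0.31, 0.0]), (218, [0.383, 0.31, -0.0]), (222, [0.386, 0.31, 0.0]), (226, [0.389, 0.31, -0.0]), (230, [0.372, 0.307, 0.046]), (234, [0.372, 0.306, 0.051])]
```

The vial is gripped (21.5 mm, 12 N). Real tips are about 25 mm above the reported TCP. Now I lift and carry it to the full tote.

```bash

python3 -m pendant '[{"dp":[0,0,-0.2],"rotation":[0,0,0],"jaw":0.1},{"dp":[0,0,-0.5],"rotation":[0,0,0],"jaw":0.1},{"dp":[0,-0.1,-0.8],"rotation":[0,0,0],"jaw":0.1},{"dp":[-0.05,-0.35,-0.92],"rotation":[0,0,0],"jaw":0.1},{"dp":[-0.1,-0.65,-0.92],"rotation":[0,0,0],"jaw":0.1},{"dp":[-0.2,-0.95,-0.92],"rotation":[0,0,0],"jaw":0.1}]'
python3 -m pendant '[{"dp":[-0.1,-0.3,0],"rotation":[0,0,0],"jaw":0.1},{"dp":[-0.25,-0.65,0],"rotation":[0,0,0],"jaw":0.1},{"dp":[-0.4,-0.98,0],"rotation":[0,0,0],"jaw":0.1}]'
python3 -m pendant '[{"dp":[-0.1,-0.3,0],"rotation":[0,0,0],"jaw":0.1},{"dp":[-0.2,-0.55,0],"rotation":[0,0,0],"jaw":0.1},{"dp":[-0.22,-0.7,0],"rotation":[0,0,0],"jaw":0.1},{"dp":[-0.22,-0.76,0],"rotation":[0,0,0],"jaw":0.1},{"dp":[-0.22,-0.76,0],"rotation":[0,0,0],"jaw":0.1}]'
python3 - <<'E'
from h import *
c=snap('wrist','w5');to([.488,-.1255,.15],86.1)
E
```

```text
time: 7.02
ee_pos: [0.402, 0.144, 0.155]
eef_rot: [0.03, 1.0, 0.0, 0.0]
ft_force: [1.5, 0.5, -0.7]
width: 0.0213
grip_force: 12.0
time: 7.4
ee_pos: [0.4533, -0.007, 0.1549]
eef_rot: [0.03, 1.0, 0.0, 0.0]
ft_force: [-0.1, 0.9, -0.4]
width: 0.0215
grip_force: 12.0
time: 8.02
ee_pos: [0.4788, -0.1208, 0.1545]
eef_rot: [0.031, 1.0, 0.0, -0.0]
ft_force: [-0.7, 0.7, 0.7]
width: 0.0215
grip_force: 12.0
[ 0.479  -0.1201  0.1546] dp [-0.062 -0.032  0.03 ] rot [ 0.0001 -0.      0.0013]
```

View pics/w5.png

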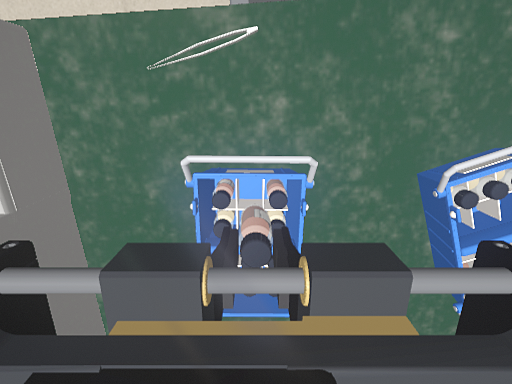

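The wrist view shows the near bail bar along row 160, from u = 185 to 315, and the two caps flanking the empty cell at (222,200) and (277,200). The held vial is upright at (257,240).

```bash
python3 - <<'E'
from h import *
c=dict(np.load('wrist.npz'));P=pts(c);im=c['image'].astype(int)
dark=(im.max(2)<75)&(P[...,2]>.058)&(P[...,2]<.085)&(P[...,0]<.53)
k,l,st,ce=cv2.connectedComponentsWithStats(dark.astype(np.uint8))
for i in range(1,k):
    if st[i,4]>40: q=P[l==i];t=q[q[:,2]>.068]; print('cap',ce[i].round(),st[i,4],q[:,2].max(),(t.min(0)+t.max(0))/2,np.ptp(t,0))
# bail bar rays at z~.09
m=(P[...,2]>.082)&(P[...,2]<.105)&(P[...,0]<.46)&(P[...,1]<0)
q=P[m];print('bar',q.mean(0),q.min(0),q.max(0),np.degrees(np.arctan(np.polyfit(q[:,1],q[:,0],1)[0])))
m=(im[...,2]>120)&(im[...,2]>im[...,0]*1.6)&(P[...,2]>.072)&(P[...,2]<.09)&(P[...,1]<0)
q=P[m];print('rim',cv2.minAreaRect(q[:,:2].astype(np.float32)),q.min(0),q.max(0))
E
```

```text
cap [488. 188.] 118 0.0711654298567913 [0.49061631 0.11836706 0.06959509] [0.01506872 0.00909208 0.00314068]
cap [460. 197.] 103 0.07094077849461933 [0.49877494 0.09094361 0.06947669] [0.01604634 0.00999171 0.00292817]
bar [ 0.44247186 -0.17687863  0.09483118] [ 0.4188836  -0.35027164  0.08201182] [ 0.45996985 -0.06234207  0.10086548] -0.6233281607304043
rim ((0.5387921333312988, -0.12877120077610016), (0.12280546128749847, 0.16482841968536377), 86.04629516601562) [ 0.45306959 -0.18499608  0.07202309] [ 0.62354034 -0.06234604  0.08999058]
```

```bash
python3 - <<'E'
from h import *
c=dict(np.load('wrist.npz'))
a=ray(c,222,200,.071);b=ray(c,277,200,.071);print(a,b,(a+b)/2)
to([.4875,-.1255,.050],86.05)
E
python3 -m pendant '[{"dp":[-0.06,-0.033,0.2],"rotation":[0,0,0.001],"jaw":0.1},{"dp":[-0.06,-0.033,0.3],"rotation":[0,0,0.001],"jaw":0.1},{"dp":[-0.06,-0.033,0.3],"rotation":[0,0,0.001],"jaw":0.1}]'
python3 -c "
from h import *
to([.4875,-.1255,.050],86.05)"
```

```text
[ 0.48447624 -0.15266376  0.071     ] [ 0.48784409 -0.09761261  0.071     ] [ 0.48616016 -0.12513819  0.071     ]
[ 0.479  -0.1201  0.1546] dp [-0.059 -0.033  0.697] rot [ 0.0001 -0.      0.0014]
time: 8.45
ee_pos: [0.4868, -0.1256, 0.1088]
eef_rot: [0.033, 0.999, 0.0, -0.001]
ft_force: [-0.1, 1.2, 0.3]
width: 0.0214
grip_force: 12.0
[ 0.4868 -0.1256  0.1088] dp [-0.006  0.001  0.392] rot [-0.     -0.0004  0.0005]
```

```bash

python3 -m pendant '[{"dp":[0,0,0.1],"rotation":[0,0,0],"jaw":0.1},{"dp":[0,0,0.2],"rotation":[0,0,0],"jaw":0.1},{"dp":[0,0,0.3],"rotation":[0,0,0],"jaw":0.1},{"dp":[0,0,0.38],"rotation":[0,0,0],"jaw":0.1},{"dp":[0,0,0.38],"rotation":[0,0,0],"jaw":0.1},{"dp":[0,0,0.38],"rotation":[0,0,0],"jaw":0.1}]'
```

```text
time: 9.2
ee_pos: [0.488, -0.1266, 0.0529]
eef_rot: [0.034, 0.999, -0.0, 0.0]
ft_force: [0.1, -0.1, -0.1]
width: 0.0219
grip_force: 12.0
```

```bash

python3 -m pendant '[{"dp":[0,0,0.015],"rotation":[0,0,0],"jaw":0.42},{"dp":[0,0,0.015],"rotation":[0,0,0],"jaw":0.42},{"dp":[0,0,0.015],"rotation":[0,0,0],"jaw":0.42},{"dp":[0,0,0.015],"rotation":[0,0,0],"jaw":0.42},{"dp":[0,0,-0.2],"rotation":[0,0,0],"jaw":0.42},{"dp":[0,0,-0.5],"rotation":[0,0,0],"jaw":0.4},{"dp":[0.2,0,-0.8],"rotation":[0,0,0],"jaw":0.2},{"dp":[0.5,0,-0.8],"rotation":[0,0,0],"jaw":0}]'
python3 -m pendant '[{"dp":[0.15,0,0],"rotation":[0,0,0],"jaw":0},{"dp":[0.3,0,0],"rotation":[0,0,0],"jaw":0},{"dp":[0.3,0,0],"rotation":[0,0,0],"jaw":0}]'
python3 - <<'E'
from h import *
c=snap('wrist','w6');P=pts(c);im=c['image'].astype(int)
cv2.imwrite('pics/w6c.png',cv2.resize(c['image'][150:300,150:400,::-1],(750,450)))
print(r.read_state()['ee_pos'])
m=(im[...,2]>120)&(im[...,2]>im[...,0]*1.6)&(P[...,2]>.072)&(P[...,2]<.09)&(P[...,1]<0)
q=P[m];print('rim',cv2.minAreaRect(q[:,:2].astype(np.float32)))
m=(P[...,2]>.083)&(P[...,2]<.105)&(P[...,0]<.46)&(P[...,1]<-.05)&(P[...,1]>-.2)&(im.min(2)>130)
q=P[m];print('bar',len(q),q.mean(0),q.min(0),q.max(0))
E
```

```text
time: 10.2
ee_pos: [0.4144, -0.1222, 0.1755]
eef_rot: [0.034, 0.999, -0.0, 0.003]
ft_force: [0.7, -0.1, -0.4]
width: 0.0223
grip_force: 0.0
time: 10.58
ee_pos: [0.3675, -0.1184, 0.1728]
eef_rot: [0.034, 0.999, 0.001, 0.001]
ft_force: [1.3, 0.3, 0.3]
width: 0.0012
grip_force: 0.0
[ 0.36826741 -0.11838145  0.17288552]
rim ((0.49804970622062683, -0.11911700665950775), (0.02637631632387638, 0.07857081294059753), 76.26705932617188)
bar 10 [ 0.43893773 -0.12091271  0.09812928] [ 0.43705417 -0.12155284  0.0972825 ] [ 0.44112005 -0.12026403  0.09909528]
```

View pics/w6c.png

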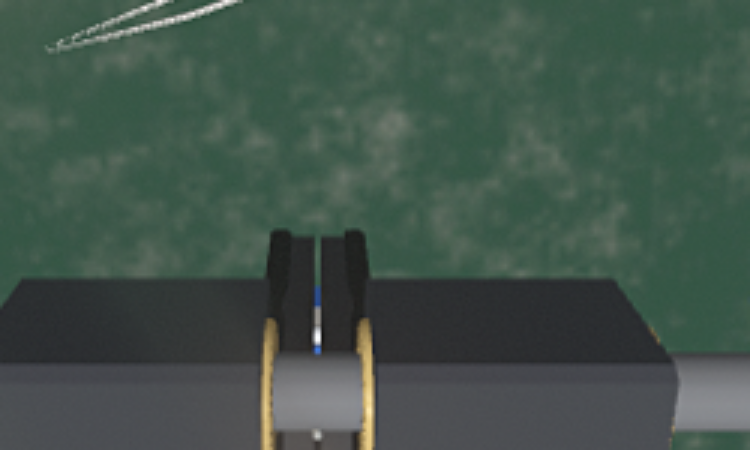

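```bash

python3 - <<'E'
from h import *
c=snap('side');P=pts(c)
m=(abs(P[...,0]-.487)<.009)&(abs(P[...,1]+.126)<.009)&(P[...,2]>.02); print('cell pts z',np.sort(P[m][:,2])[::-3].round(3)[:12])
im=c['image'].astype(int)
m=(im[...,2]>90)&(im[...,2]>im[...,0]*1.8)&(P[...,2]>.066)&(P[...,2]<.092)&(P[...,1]<0)&(P[...,0]<.85)
print(cv2.minAreaRect(P[m][:,:2].astype(np.float32)))
to([.405,-.1195,.060],86.05)
E
```

```text
cell pts z [0.072 0.071 0.07  0.069 0.068 0.063 0.059]
((0.5417680144309998, -0.12730839848518372), (0.12432719022035599, 0.16320037841796875), 85.83592224121094)
[ 0.3686 -0.1184  0.1729] dp [-0.242  0.009  0.753] rot [0.0001 0.0002 0.0003]
```

The vial top in the cell sits at 0.071, so it is fully down, and the tote has not moved. Next, the near bail.

```bash

python3 -m pendant '[{"dp":[-0.1,0,0.3],"rotation":[0,0,0],"jaw":0},{"dp":[-0.24,0.009,0.6],"rotation":[0,0,0],"jaw":0},{"dp":[-0.24,0.009,0.75],"rotation":[0,0,0],"jaw":0},{"dp":[-0.24,0.009,0.75],"rotation":[0,0,0],"jaw":0},{"dp":[-0.24,0.009,0.75],"rotation":[0,0,0],"jaw":0}]'
python3 -m pendant '[{"dp":[-0.08,0,0],"rotation":[0,0,0],"jaw":0},{"dp":[-0.16,0,0],"rotation":[0,0,0],"jaw":0},{"dp":[-0.24,0,0],"rotation":[0,0,0],"jaw":0},{"dp":[-0.32,0,0],"rotation":[0,0,0],"jaw":0},{"dp":[-0.4,0,0],"rotation":[0,0,0],"jaw":0},{"dp":[-0.46,0,0],"rotation":[0,0,0],"jaw":0},{"dp":[-0.5,0,0],"rotation":[0,0,0],"jaw":0},{"dp":[-0.5,0,0],"rotation":[0,0,0],"jaw":0}]'
python3 - <<'E'
from h import *
c=snap('side');P=pts(c);im=c['image'].astype(int)
m=(P[...,2]>.084)&(P[...,2]<.112)&(P[...,0]>.43)&(P[...,0]<.53)&(abs(P[...,1]+.124)<.058)&(im.min(2)>110)
q=P[m];print(len(q),q.mean(0) if len(q) else 0,q.round(3).tolist()[:12])
print(r.read_state()['ee_pos'],r.read_state()['ft_force'])
E
```

```text
time: 11.3
ee_pos: [0.4048, -0.1197, 0.061]
eef_rot: [0.033, 0.999, -0.0, 0.0]
ft_force: [1.1, 0.5, -0.0]
width: 0.0004
grip_force: 0.0
time: 12.3
ee_pos: [0.4795, -0.1246, 0.0601]
eef_rot: [0.033, 0.999, -0.0, -0.0]
ft_force: [-0.8, 0.7, 0.7]
width: 0.0006
grip_force: 0.5
20 [ 0.49755091 -0.08455058  0.09599569] [[0.497, -0.104, 0.096], [0.494, -0.104, 0.096], [0.49, -0.115, 0.086], [0.498, -0.097, 0.098], [0.495, -0.094, 0.1], [0.498, -0.094, 0.096], [0.495, -0.092, 0.097], [0.498, -0.085, 0.099], [0.495, -0.09, 0.095], [0.499, -0.08, 0.1], [0.495, -0.083, 0.097], [0.499, -0.077, 0.098]]
[ 0.47948708 -0.12453274  0.06016179] [-0.41033424 -0.34126015  1.16902062]
```

```bash

python3 -m pendant '[{"dp":[0.02,0,-0.1],"rotation":[0,0,0],"jaw":0},{"dp":[0.02,0,-0.2],"rotation":[0,0,0],"jaw":0},{"dp":[-0.06,0,-0.2],"rotation":[0,0,0],"jaw":0},{"dp":[-0.12,0,-0.2],"rotation":[0,0,0],"jaw":0},{"dp":[-0.12,0,-0.15],"rotation":[0,0,0],"jaw":0},{"dp":[-0.12,0,-0.1],"rotation":[0,0,0],"jaw":0},{"dp":[-0.12,0,-0.06],"rotation":[0,0,0],"jaw":0},{"dp":[-0.12,0,-0.03],"rotation":[0,0,0],"jaw":0}]'
python3 -m pendant '[{"dp":[-0.01,0,0.03],"rotation":[0,0,0],"jaw":0},{"dp":[-0.01,0,0.05],"rotation":[0,0,0],"jaw":0},{"dp":[-0.01,0,0.05],"rotation":[0,0,0],"jaw":0}]'
```

```text
time: 13.35
ee_pos: [0.495, -0.1258, 0.0647]
eef_rot: [0.034, 0.999, 0.001, -0.002]
ft_force: [-22.8, 3.7, 41.4]
width: 0.0004
grip_force: 20.7
time: 13.72
ee_pos: [0.4982, -0.1262, 0.0574]
eef_rot: [0.034, 0.999, 0.0, 0.0]
ft_force: [2.7, -0.2, 2.2]
width: 0.0003
grip_force: 1.1
```

```bash

python3 -m pendant '[{"dp":[0,0,0.015],"rotation":[0,0,0],"jaw":0},{"dp":[0,0,0.03],"rotation":[0,0,0],"jaw":0},{"dp":[0,0,0.03],"rotation":[0,0,0],"jaw":0}]'
python3 -m pendant '[{"dp":[0,0,-0.3],"rotation":[0,0,0],"jaw":0},{"dp":[0,0,-0.6],"rotation":[0,0,0],"jaw":0},{"dp":[-0.3,0,-0.6],"rotation":[0,0,0],"jaw":0},{"dp":[-0.6,0,-0.6],"rotation":[0,0,0],"jaw":0},{"dp":[-0.95,0,-0.6],"rotation":[0,0,0],"jaw":0},{"dp":[-0.95,0,-0.6],"rotation":[0,0,0],"jaw":0}]'
python3 - <<'E'
from h import *
c=snap('side');P=pts(c);im=c['image'].astype(int)
m=(im[...,2]>90)&(im[...,2]>im[...,0]*1.8)&(P[...,2]>.066)&(P[...,2]<.092)&(P[...,1]<0)&(P[...,0]<.85)
print(cv2.minAreaRect(P[m][:,:2].astype(np.float32)))
for x0,x1 in((.43,.54),(.6,.68)):
    m=(P[...,2]>.079)&(P[...,2]<.112)&(P[...,0]>x0)&(P[...,0]<x1)&(abs(P[...,1]+.126)<.045)&(im.min(2)>110)
    q=P[m];print(len(q),q.mean(0).round(4),q.std(0).round(4))
to([.700,-.139,.12],86.05)
E
```

```text
time: 14.1
ee_pos: [0.4985, -0.1257, 0.0523]
eef_rot: [0.033, 0.999, -0.0, 0.0]
ft_force: [4.5, -0.7, -1.5]
width: 0.0008
grip_force: 1.7
time: 14.85
ee_pos: [0.6417, -0.1346, 0.1396]
eef_rot: [0.032, 0.999, -0.001, -0.002]
ft_force: [-1.6, -0.2, -0.3]
width: 0.0004
grip_force: 0.0
((0.585496187210083, -0.13048875331878662), (0.1258268803358078, 0.16428311169147491), 85.82597351074219)
32 [ 0.4818 -0.1286  0.0912] [0.0025 0.0245 0.0016]
3 [ 0.6758 -0.0822  0.0828] [0.0025 0.0004 0.0017]
[ 0.6402 -0.1355  0.1405] dp [-0.4    0.003  0.135] rot [-0.0003 -0.0006  0.0004]
```

```bash

python3 -m pendant '[{"dp":[0.4,0,0],"rotation":[0,0,0],"jaw":0},{"dp":[0.78,0.02,0],"rotation":[0,0,0],"jaw":0},{"dp":[0.78,0.02,0],"rotation":[0,0,0],"jaw":0},{"dp":[0.78,0.02,0],"rotation":[0,0,0],"jaw":0}]'
python3 - <<'E'
from h import *
c=snap('wrist');P=pts(c);im=c['image'].astype(int);s=r.read_state()
print(s['ee_pos'],s['joint_positions'].round(2))
m=(im[...,2]>120)&(im[...,2]>im[...,0]*1.6)&(P[...,2]>.072)&(P[...,2]<.09)&(P[...,1]<-.04)
q=P[m];print('rim',cv2.minAreaRect(q[:,:2].astype(np.float32)))
m=(P[...,2]>.083)&(P[...,2]<.105)&(P[...,0]<.51)&(P[...,0]>.45)&(abs(P[...,1]+.126)<.045)&(im.min(2)>110)
q=P[m];print('bar',len(q),q.mean(0),q.std(0),np.degrees(np.arctan(np.polyfit(q[:,1],q[:,0],1)[0])))
c=snap('top');P=pts(c)
for x0 in np.arange(.66,.86,.03):
    print(round(x0,2),[round(float(np.nanmax(P[...,2][(P[...,0]>x0)&(P[...,0]<x0+.03)&(P[...,1]>y0)&(P[...,1]<y0+.04)],initial=0)),3) for y0 in np.arange(-.26,.0,.04)])
E
```

```text
time: 15.4
ee_pos: [0.5237, -0.1241, 0.1432]
eef_rot: [0.033, 0.999, 0.001, 0.001]
ft_force: [0.2, 0.3, -0.3]
width: 0.0004
grip_force: 0.0
[ 0.52437639 -0.12426483  0.14316151] [-0.54  0.21  0.79  1.8  -0.16  1.2   1.8 ]
rim ((0.5814312696456909, -0.13183337450027466), (0.12265325337648392, 0.16086548566818237), 85.40937805175781)
bar 753 [ 0.48001561 -0.12595797  0.09274687] [0.00269283 0.02593394 0.00090055] 4.638688436146211
0.66 [0.011, 0.091, 0.096, 0.0, 0.0, 0.007, 0.007]
0.69 [0.031, 0.011, 0.004, 0.0, 0.002, 0.01, 0.009]
0.72 [0.031, 0.009, 0.011, 0.029, 0.032, 0.033, 0.035]
0.75 [0.033, 0.023, 0.024, 0.022, 0.03, 0.027, 0.019]
0.78 [0.125, 0.117, 0.072, 0.077, 0.007, 0.007, 0.009]
0.81 [0.187, 0.129, 0.081, 0.076, 0.012, 0.006, 0.009]
0.84 [0.191, 0.105, 0.073, 0.076, 0.007, 0.008, 0.011]
```

```bash

python3 -m pendant '[{"dp":[0.05,0,0],"rotation":[0,0,-0.028],"jaw":0.35},{"dp":[0.1,0,0],"rotation":[0,0,-0.056],"jaw":0.35},{"dp":[0.15,0,0],"rotation":[0,0,-0.084],"jaw":0.35},{"dp":[0.2,0,0],"rotation":[0,0,-0.112],"jaw":0.35},{"dp":[0.25,0,0],"rotation":[0,0,-0.14],"jaw":0.35},{"dp":[0.29,0,0],"rotation":[0,0,-0.168],"jaw":0.35},{"dp":[0.29,0,0],"rotation":[0,0,-0.196],"jaw":0.35},{"dp":[0.29,0,0],"rotation":[0,0,-0.224],"jaw":0.35}]'
python3 -m pendant '[{"dp":[0,0,0],"rotation":[0,0,-0.025],"jaw":0.35},{"dp":[0,0,0],"rotation":[0,0,-0.025],"jaw":0.35},{"dp":[0,0,0],"rotation":[0,0,-0.025],"jaw":0.35}]'
python3 -c "
from h import *
to([.480,-.1237,.057],175.5);print(r.read_state()['joint_positions'].round(2))"
```

```text
time: 16.5
ee_pos: [0.4748, -0.129, 0.1206]
eef_rot: [-0.436, 0.899, 0.0, -0.035]
ft_force: [-0.1, 0.3, -0.3]
width: 0.0303
grip_force: 0.0
time: 16.88
ee_pos: [0.47, -0.1295, 0.111]
eef_rot: [-0.487, 0.872, 0.006, -0.047]
ft_force: [0.3, 0.1, -0.7]
width: 0.0304
grip_force: 0.0
[ 0.47   -0.1295  0.111 ] dp [-0.095 -0.057  0.352] rot [ 0.0117 -0.0096 -0.0754]
[ 0.71  0.22 -0.63  1.83  0.18  1.22  2.6 ]
```

Joint 7 hit its range, so I'm turning the other way to the equivalent heading.

```bash

python3 -c "
from h import *
to([.475,-.124,.125],-4.5)"
```

```text
[ 0.47   -0.1295  0.111 ] dp [-0.042 -0.004 -0.097] rot [-0.0131 -0.0159  0.4242]
```

```bash

python3 -m pendant '[{"dp":[-0.04,0,-0.1],"rotation":[-0.0131,-0.0159,0.4242],"jaw":0.35},{"dp":[-0.04,0,-0.1],"rotation":[-0.0131,-0.0159,0.4242],"jaw":0.35},{"dp":[-0.04,0,-0.1],"rotation":[-0.0131,-0.0159,0.4242],"jaw":0.35},{"dp":[-0.04,0,-0.1],"rotation":[-0.0131,-0.0159,0.4242],"jaw":0.35},{"dp":[-0.04,0,-0.1],"rotation":[-0.0131,-0.0159,0.4242],"jaw":0.35},{"dp":[-0.04,0,-0.1],"rotation":[-0.0131,-0.0159,0.4242],"jaw":0.35},{"dp":[-0.04,0,-0.1],"rotation":[-0.0131,-0.0159,0.4242],"jaw":0.35},{"dp":[-0.04,0,-0.1],"rotation":[-0.0131,-0.0159,0.4242],"jaw":0.35}]'
python3 -c "
from h import *
to([.475,-.124,.125],-4.5);print(r.read_state()['joint_positions'].round(2))"
```

```text
time: 17.88
ee_pos: [0.4747, -0.1242, 0.1258]
eef_rot: [0.242, 0.97, 0.003, -0.026]
ft_force: [0.5, -0.6, 0.4]
width: 0.0306
grip_force: 0.0
[ 0.4747 -0.1242  0.1258] dp [-0.002  0.002  0.005] rot [-0.0057 -0.0068  0.1845]
[ 0.61  0.17 -0.48  1.83  0.07  1.21  1.19]
```

```bash

python3 -m pendant '[{"dp":[0,0,0],"rotation":[-0.0057,-0.0068,0.1845],"jaw":0.35},{"dp":[0,0,0],"rotation":[-0.0057,-0.0068,0.1845],"jaw":0.35},{"dp":[0,0,0],"rotation":[-0.0057,-0.0068,0.1845],"jaw":0.35},{"dp":[0,0,0],"rotation":[-0.0057,-0.0068,0.1845],"jaw":0.35},{"dp":[0,0,0],"rotation":[-0.0057,-0.0068,0.1845],"jaw":0.35},{"dp":[0,0,0],"rotation":[-0.0057,-0.0068,0.1845],"jaw":0.35},{"dp":[0,0,0],"rotation":[-0.0057,-0.0068,0.1845],"jaw":0.35},{"dp":[0,0,0],"rotation":[-0.0057,-0.0068,0.1845],"jaw":0.35}]'
python3 -c "
from h import *
to([.480,-.1237,.057],-4.5);print(r.read_state()['joint_positions'].round(2))"
```

```text
time: 18.88
ee_pos: [0.4743, -0.124, 0.1259]
eef_rot: [0.731, 0.682, -0.0, 0.0]
ft_force: [0.0, 0.4, 0.2]
width: 0.0306
grip_force: 0.0
[ 0.4743 -0.124   0.1259] dp [0.005 0.038 0.46 ] rot [-0.      0.0001  0.0016]
[ 0.54  0.12 -0.4   1.88  0.05  1.15  0.05]
```

```bash

python3 -m pendant '[{"dp":[0.005,0.038,0.2],"rotation":[0,0,0],"jaw":0.35},{"dp":[0.005,0.038,0.36],"rotation":[0,0,0],"jaw":0.35},{"dp":[0.005,0.038,0.46],"rotation":[0,0,0],"jaw":0.35},{"dp":[0.005,0.038,0.46],"rotation":[0,0,0],"jaw":0.25},{"dp":[0.005,0.038,0.46],"rotation":[0,0,0],"jaw":0.0},{"dp":[0.005,0.038,0.46],"rotation":[0,0,0],"jaw":0.0},{"dp":[0.005,0.038,0.46],"rotation":[0,0,0],"jaw":0.0},{"dp":[0.005,0.038,0.46],"rotation":[0,0,0],"jaw":0.0}]' 5
python3 -m pendant '[{"dp":[0,0,0],"rotation":[0,0,0],"jaw":0.0}]' 5
```

```text
time: 19.88
ee_pos: [0.4804, -0.1238, 0.0577]
eef_rot: [0.732, 0.681, 0.0, 0.001]
ft_force: [0.8, 0.3, 3.9]
width: 0.0057
grip_force: 5.0
time: 20.0
ee_pos: [0.4801, -0.1237, 0.0575]
eef_rot: [0.732, 0.681, -0.0, 0.001]
ft_force: [0.4, -1.4, 4.2]
width: 0.0055
grip_force: 5.0
```

```bash

python3 -m pendant '[{"dp":[0,0.025,-0.035],"rotation":[0,0,0],"jaw":0},{"dp":[0,0.054,-0.064],"rotation":[0,0,0],"jaw":0},{"dp":[0,0.126,-0.105],"rotation":[0,0,0],"jaw":0},{"dp":[0,0.208,-0.12],"rotation":[0,0,0],"jaw":0},{"dp":[0,0.29,-0.105],"rotation":[0,0,0],"jaw":0},{"dp":[0,0.345,-0.075],"rotation":[0,0,0],"jaw":0},{"dp":[0,0.375,-0.053],"rotation":[0,0,0],"jaw":0},{"dp":[0,0.375,-0.053],"rotation":[0,0,0],"jaw":0}]'
python3 - <<'E'
from h import *
c=snap('side');P=pts(c);im=c['image'].astype(int)
m=(im[...,2]>90)&(im[...,2]>im[...,0]*1.8)&(P[...,2]>.066)&(P[...,2]<.092)&(P[...,1]<0)&(P[...,0]<.85)
print(cv2.minAreaRect(P[m][:,:2].astype(np.float32)))
m=(P[...,2]>.085)&(P[...,2]<.115)&(P[...,0]>.45)&(P[...,0]<.59)&(abs(P[...,1]+.126)<.045)&(im.min(2)>110)
q=P[m];print(len(q),q.mean(0).round(4),q.std(0).round(4))
E
```

```text
time: 21.0
ee_pos: [0.5363, -0.1276, 0.0647]
eef_rot: [0.732, 0.681, -0.0, 0.001]
ft_force: [2.4, -1.9, 1.8]
width: 0.0055
grip_force: 5.0
((0.5858772993087769, -0.1325707882642746), (0.1269674301147461, 0.16530536115169525), 84.31371307373047)
34 [ 0.5378 -0.1155  0.1017] [0.0025 0.0212 0.0049]
```

```bash

python3 -m pendant '[{"dp":[0,0,0],"rotation":[0,0,0],"jaw":0.2},{"dp":[0,0,0],"rotation":[0,0,0],"jaw":0.2},{"dp":[0,0,0],"rotation":[0,0,0],"jaw":0.2},{"dp":[0,0,-0.12],"rotation":[0,0,0],"jaw":0.2},{"dp":[0,0,-0.22],"rotation":[0,0,0],"jaw":0.1},{"dp":[0,0.04,-0.22],"rotation":[0,0,0],"jaw":0},{"dp":[0,0.04,-0.22],"rotation":[0,0,0],"jaw":0},{"dp":[0,0.04,-0.18],"rotation":[0,0,0],"jaw":0}]'
python3 -m pendant '[{"dp":[0,0,0.05],"rotation":[0,0,0],"jaw":0},{"dp":[0,0,0.1],"rotation":[0,0,0],"jaw":0},{"dp":[0,0,0.14],"rotation":[0,0,0],"jaw":0},{"dp":[0,0,0.18],"rotation":[0,0,0],"jaw":0},{"dp":[0,0,0.21],"rotation":[0,0,0],"jaw":0}]'
```

```text
time: 22.05
ee_pos: [0.5419, -0.128, 0.0916]
eef_rot: [0.732, 0.681, -0.0, 0.0]
ft_force: [-0.2, 0.6, -0.5]
width: 0.0006
grip_force: 0.0
time: 22.68
ee_pos: [0.5433, -0.1282, 0.0613]
eef_rot: [0.732, 0.681, 0.001, 0.002]
ft_force: [0.8, 0.4, -0.2]
width: 0.0004
grip_force: 0.0
```

```bash

python3 -m pendant '[{"dp":[0,0,0.02],"rotation":[0,0,0],"jaw":0},{"dp":[0,0,0.04],"rotation":[0,0,0],"jaw":0},{"dp":[0,0,0.05],"rotation":[0,0,0],"jaw":0}]'
python3 - <<'E'
from h import *
c=snap('side');P=pts(c);im=c['image'].astype(int)
m=(im[...,2]>90)&(im[...,2]>im[...,0]*1.8)&(P[...,2]>.066)&(P[...,2]<.092)&(P[...,1]<0)&(P[...,0]<.85)
print(cv2.minAreaRect(P[m][:,:2].astype(np.float32)))
m=(P[...,2]>.08)&(P[...,2]<.115)&(P[...,0]>.45)&(P[...,0]<.6)&(abs(P[...,1]+.126)<.045)&(im.min(2)>110)
q=P[m];print(len(q),q.mean(0).round(4),q.std(0).round(4),q[:,2].max())
E
```

```text
time: 23.05
ee_pos: [0.5424, -0.1282, 0.0567]
eef_rot: [0.732, 0.681, -0.0, 0.001]
ft_force: [-19.1, 2.7, 49.1]
width: 0.0003
grip_force: 22.7
((0.5867336988449097, -0.12896034121513367), (0.12561321258544922, 0.16393446922302246), 86.62153625488281)
11 [ 0.5556 -0.095   0.0828] [0.0115 0.0099 0.0015] 0.08514675626462187
```

```bash

python3 -m pendant '[{"dp":[0,0,-0.3],"rotation":[0,0,0],"jaw":0},{"dp":[0,0,-0.6],"rotation":[0,0,0],"jaw":0.2},{"dp":[0,0.3,-0.6],"rotation":[0,0,0],"jaw":0.35},{"dp":[0,0.6,-0.6],"rotation":[0,0,0],"jaw":0.35},{"dp":[0,0.6,-0.6],"rotation":[0,0,0],"jaw":0.35},{"dp":[0,0.6,-0.6],"rotation":[0,0,0],"jaw":0.35}]'
cat > look.py <<'E'
from h import *
def tote(c,side):
    P=pts(c);im=c['image'].astype(int)
    m=(im[...,2]>100)&(im[...,2]>im[...,0]*1.6)&(P[...,2]>.07)&(P[...,2]<.085)&(P[...,1]<-.03)&(P[...,0]<.85)
    print('rim',m.sum(),cv2.minAreaRect(P[m][:,:2].astype(np.float32)))
    for x0,x1 in((.45,.58),(.59,.72)):
        m=(P[...,2]>.079)&(P[...,2]<.112)&(P[...,0]>x0)&(P[...,0]<x1)&(abs(P[...,1]+.133)<.045)&(im.min(2)>100)&(np.ptp(im,axis=2)<30)
        q=P[m]; print('bar',len(q),q.mean(0).round(4),q.std(0).round(4),'slope',np.degrees(np.arctan(np.polyfit(q[:,1],q[:,0],1)[0])).round(2) if len(q)>5 else '')
for n in('side','wrist'): print(n);tote(snap(n,'x_'+n),n)
E
python3 look.py; python3 -c "
from h import *
to([.687,-.1395,.057],-4.5)"
```

```text
time: 23.85
ee_pos: [0.6307, -0.1342, 0.1421]
eef_rot: [0.732, 0.681, -0.001, -0.0]
ft_force: [-0.1, -0.1, 0.2]
width: 0.0299
grip_force: 0.0
side
rim 377 ((0.5862987637519836, -0.13051412999629974), (0.1230166107416153, 0.16403308510780334), 85.22752380371094)
bar 29 [ 0.5486 -0.1291  0.0825] [0.003  0.0268 0.0018] slope 5.53
bar 32 [ 0.6893 -0.1282  0.0914] [0.0029 0.0249 0.0018] slope 5.52
wrist
rim 4028 ((0.5843232274055481, -0.13159087300300598), (0.12228700518608093, 0.16392970085144043), 85.04312133789062)
bar 570 [ 0.5482 -0.1264  0.0837] [0.0026 0.0233 0.001 ] slope 4.93
bar 659 [ 0.6875 -0.129   0.0926] [0.0027 0.0249 0.0009] slope 4.78
[ 0.6307 -0.1345  0.1429] dp [-0.005  0.377  0.573] rot [-0.0001  0.0002  0.0011]
```

Near bail is home (bar top at 0.084, x = -36 mm in tote coordinates). Now I grip the far bar.

```bash

python3 -m pendant '[{"dp":[-0.005,0.377,0],"rotation":[0,0,0.0025],"jaw":0.35},{"dp":[-0.005,0.377,0.25],"rotation":[0,0,0.0025],"jaw":0.35},{"dp":[-0.005,0.377,0.5],"rotation":[0,0,0.0025],"jaw":0.35},{"dp":[-0.005,0.377,0.573],"rotation":[0,0,0.0025],"jaw":0.35},{"dp":[-0.005,0.377,0.573],"rotation":[0,0,0.0025],"jaw":0.2},{"dp":[-0.005,0.377,0.573],"rotation":[0,0,0.0025],"jaw":0.0},{"dp":[-0.005,0.377,0.573],"rotation":[0,0,0.0025],"jaw":0.0},{"dp":[-0.005,0.377,0.573],"rotation":[0,0,0.0025],"jaw":0.0}]' 5
python3 -m pendant '[{"dp":[0,0,0],"rotation":[0,0,0],"jaw":0},{"dp":[0,0,0],"rotation":[0,0,0],"jaw":0}]' 5
```

```text
time: 24.95
ee_pos: [0.6885, -0.1394, 0.0583]
eef_rot: [0.737, 0.676, 0.0, 0.001]
ft_force: [0.1, -0.7, 2.8]
width: 0.0055
grip_force: 5.0
time: 25.2
ee_pos: [0.6888, -0.1394, 0.0581]
eef_rot: [0.737, 0.676, 0.0, 0.001]
ft_force: [-0.2, -0.2, 6.2]
width: 0.0056
grip_force: 5.0
```

```bash

python3 -m pendant '[{"dp":[0,-0.025,-0.035],"rotation":[0,0,0],"jaw":0},{"dp":[0,-0.054,-0.064],"rotation":[0,0,0],"jaw":0},{"dp":[0,-0.126,-0.105],"rotation":[0,0,0],"jaw":0},{"dp":[0,-0.208,-0.12],"rotation":[0,0,0],"jaw":0},{"dp":[0,-0.29,-0.105],"rotation":[0,0,0],"jaw":0},{"dp":[0,-0.345,-0.075],"rotation":[0,0,0],"jaw":0},{"dp":[0,-0.375,-0.053],"rotation":[0,0,0],"jaw":0},{"dp":[0,-0.375,-0.053],"rotation":[0,0,0],"jaw":0}]'
python3 -m pendant '[{"dp":[0,0,0],"rotation":[0,0,0],"jaw":0.2},{"dp":[0,0,0],"rotation":[0,0,0],"jaw":0.2},{"dp":[0,0,0],"rotation":[0,0,0],"jaw":0.2},{"dp":[0,0,-0.12],"rotation":[0,0,0],"jaw":0.2},{"dp":[0,0,-0.22],"rotation":[0,0,0],"jaw":0.1},{"dp":[0,-0.04,-0.22],"rotation":[0,0,0],"jaw":0},{"dp":[0,-0.04,-0.22],"rotation":[0,0,0],"jaw":0},{"dp":[0,-0.04,-0.18],"rotation":[0,0,0],"jaw":0}]'
python3 look.py
```

```text
time: 26.2
ee_pos: [0.6307, -0.1343, 0.0643]
eef_rot: [0.737, 0.676, -0.001, -0.0]
ft_force: [-3.6, 0.2, 1.4]
width: 0.0058
grip_force: 5.0
time: 27.2
ee_pos: [0.6259, -0.1339, 0.0918]
eef_rot: [0.737, 0.676, -0.0, 0.001]
ft_force: [-0.3, -0.3, 0.9]
width: 0.0002
grip_force: 0.0
side
rim 354 ((0.596585750579834, -0.8294689059257507), (0.16970646381378174, 1.533140778541565), 1.0842864513397217)
bar 29 [ 0.5465 -0.1261  0.0828] [0.0027 0.0257 0.0016] slope 5.09
bar 21 [ 0.6324 -0.1126  0.0999] [0.002  0.0152 0.0017] slope 3.58
wrist
rim 4875 ((0.5825302600860596, -0.1209997683763504), (0.10172592848539352, 0.16420048475265503), 85.44752502441406)
bar 683 [ 0.5465 -0.1171  0.0835] [0.0022 0.0176 0.0011] slope 4.96
bar 528 [ 0.6314 -0.1079  0.1013] [0.0019 0.0116 0.0008] slope 4.68
```

```bash

python3 -m pendant '[{"dp":[0,-0.01,0.05],"rotation":[0,0,0],"jaw":0},{"dp":[0,-0.01,0.1],"rotation":[0,0,0],"jaw":0},{"dp":[0,-0.01,0.14],"rotation":[0,0,0],"jaw":0},{"dp":[0,-0.01,0.18],"rotation":[0,0,0],"jaw":0},{"dp":[0,-0.01,0.21],"rotation":[0,0,0],"jaw":0},{"dp":[0,-0.01,0.245],"rotation":[0,0,0],"jaw":0}]'
python3 -m pendant '[{"dp":[0,0,0.01],"rotation":[0,0,0],"jaw":0}]'
```

```text
time: 28.05
ee_pos: [0.6259, -0.1339, 0.0571]
eef_rot: [0.737, 0.676, 0.001, 0.002]
ft_force: [-5.2, 0.3, 36.4]
width: 0.0003
grip_force: 17.8
time: 28.18
ee_pos: [0.627, -0.134, 0.0573]
eef_rot: [0.737, 0.676, 0.001, 0.003]
ft_force: [-4.9, 0.7, 31.0]
width: -0.0001
grip_force: 14.8
```

```bash

python3 -m pendant '[{"dp":[0,0,-0.3],"rotation":[0,0,0],"jaw":0.28},{"dp":[0,-0.1,-0.55],"rotation":[0,0,0],"jaw":0.28},{"dp":[0,-0.29,-0.55],"rotation":[0,0,0],"jaw":0.28},{"dp":[0,-0.29,-0.55],"rotation":[0,0,0],"jaw":0.28},{"dp":[0,-0.29,-0.55],"rotation":[0,0,0],"jaw":0.28}]'
python3 look.py; python3 -c "
from h import *
to([.5825,-.1315,.048],-4.9)"
```

```text
time: 28.8
ee_pos: [0.5814, -0.13, 0.1359]
eef_rot: [0.737, 0.676, -0.0, 0.0]
ft_force: [-0.6, -0.0, -0.3]
width: 0.0242
grip_force: 0.0
side
rim 352 ((0.596701443195343, -0.8319361805915833), (0.16981807351112366, 1.543550729751587), 1.0778979063034058)
bar 29 [ 0.5459 -0.1282  0.0823] [0.003  0.0257 0.0014] slope 5.69
bar 30 [ 0.6202 -0.1309  0.0829] [0.0027 0.0245 0.0017] slope 5.04
wrist
rim 4040 ((0.5817033648490906, -0.1283046305179596), (0.11623222380876541, 0.16470111906528473), 85.26187896728516)
bar 530 [ 0.5451 -0.1236  0.0837] [0.0025 0.0215 0.0009] slope 5.02
bar 605 [ 0.6187 -0.1276  0.0836] [0.0025 0.0242 0.001 ] slope 4.48
[ 0.5816 -0.1298  0.1357] dp [-0.01   0.007  0.585] rot [-0.      0.0001 -0.0003]
```

```bash

python3 -m pendant '[{"dp":[-0.01,0.004,0.25],"rotation":[0,0,0],"jaw":0.28},{"dp":[-0.01,0.004,0.45],"rotation":[0,0,0],"jaw":0.28},{"dp":[-0.01,0.004,0.56],"rotation":[0,0,0],"jaw":0.28},{"dp":[-0.01,0.004,0.585],"rotation":[0,0,0],"jaw":0.28},{"dp":[-0.01,0.004,0.585],"rotation":[0,0,0],"jaw":0.0},{"dp":[-0.01,0.004,0.585],"rotation":[0,0,0],"jaw":0.0},{"dp":[-0.01,0.004,0.585],"rotation":[0,0,0],"jaw":0.0},{"dp":[-0.01,0.004,0.585],"rotation":[0,0,0],"jaw":0.0}]' 10
python3 -c "
from h import *
s=r.read_state();print(s['ee_pos'],s['eef_rot'])"
```

```text
time: 29.9
ee_pos: [0.5821, -0.1316, 0.0496]
eef_rot: [0.737, 0.676, -0.0, 0.001]
ft_force: [-2.8, 0.6, 5.4]
width: 0.0099
grip_force: 10.0
[ 0.58206788 -0.13160215  0.04957072] [ 7.37254586e-01  6.75614298e-01 -6.00054216e-05  9.96486688e-04]
```

```bash

python3 -m pendant '[{"dp":[0,0,0],"rotation":[0,0,0],"jaw":0.3},{"dp":[0,0,0],"rotation":[0,0,0],"jaw":0.3},{"dp":[0,0,-0.2],"rotation":[0,0,0],"jaw":0.3},{"dp":[0,0,-0.5],"rotation":[0,0,0],"jaw":0.3},{"dp":[0.3,-0.05,-0.67],"rotation":[0,0,0],"jaw":0.3},{"dp":[0.65,-0.1,-0.67],"rotation":[0,0,0],"jaw":0.3},{"dp":[0.95,-0.2,-0.67],"rotation":[0,0,-0.02],"jaw":0.3}]'
python3 -m pendant '[{"dp":[0.3,-0.05,0],"rotation":[0,0,-0.02],"jaw":0.3},{"dp":[0.5,-0.15,0],"rotation":[0,0,-0.04],"jaw":0.3},{"dp":[0.65,-0.2,0],"rotation":[0,0,-0.04],"jaw":0.3},{"dp":[0.65,-0.2,0],"rotation":[0,0,-0.04],"jaw":0.3}]'
python3 - <<'E'
from h import *
for n in('side','wrist'):
    c=snap(n,'y_'+n);P=pts(c);im=c['image'].astype(int)
    m=(im[...,2]>100)&(im[...,2]>im[...,0]*1.6)&(P[...,2]>.07)&(P[...,2]<.085)&(P[...,1]>.02)&(P[...,0]<.7)
    print(n,m.sum(),cv2.minAreaRect(P[m][:,:2].astype(np.float32)))
    m=(im[...,2]>100)&(im[...,2]>im[...,0]*1.6)&(P[...,2]>.072)&(P[...,2]<.085)&(abs(P[...,0]-.54)<.04)&(abs(P[...,1]-.137)<.03)
    q=P[m]; a=np.radians(16.3); t=(q[:,:2]-[.541,.136])@np.array([[np.cos(a),-np.sin(a)],[np.sin(a),np.cos(a)]])
    g=abs(t[:,0])<.012; print('grip',g.sum(),t[g].mean(0) if g.any() else '', 'slope',np.degrees(np.arctan(np.polyfit(t[g,1],t[g,0],1)[0])) if g.sum()>5 else '')
to([.541,.136,.04],16.3)
E
```

```text
time: 30.78
ee_pos: [0.5642, 0.0153, 0.1493]
eef_rot: [0.692, 0.722, 0.0, 0.001]
ft_force: [-0.4, 0.3, -0.1]
width: 0.0261
grip_force: 0.0
time: 31.28
ee_pos: [0.5298, 0.1113, 0.1489]
eef_rot: [0.596, 0.803, -0.0, 0.0]
ft_force: [0.1, -0.4, -0.1]
width: 0.0265
grip_force: 0.0
side 595 ((0.5430624485015869, 0.1395253986120224), (0.16484150290489197, 0.12395105510950089), 15.9628324508667)
grip 68 [0.00403484 0.00015041] slope -0.6124300338983606
wrist 5249 ((0.5425417423248291, 0.13738441467285156), (0.16452926397323608, 0.12321990728378296), 15.906039237976074)
grip 700 [0.00148697 0.00132779] slope -0.20639743140538577
[0.5307 0.1085 0.1487] dp [0.157 0.118 0.725] rot [-0.      0.0003  0.0007]
```

```bash
python3 -c "
from h import *
to([.5424,.1373,.036],16.0)"
```

```text
[0.5307 0.1085 0.1487] dp [0.163 0.129 0.751] rot [-0.      0.0003  0.0016]
```

```bash

python3 -m pendant '[{"dp":[0.163,0.13,0],"rotation":[0,0,0.0016],"jaw":0.3},{"dp":[0.163,0.13,0.2],"rotation":[0,0,0.0016],"jaw":0.3},{"dp":[0.163,0.13,0.4],"rotation":[0,0,0.0016],"jaw":0.3},{"dp":[0.163,0.13,0.55],"rotation":[0,0,0.0016],"jaw":0.3},{"dp":[0.163,0.13,0.65],"rotation":[0,0,0.0016],"jaw":0.3},{"dp":[0.163,0.13,0.7],"rotation":[0,0,0.0016],"jaw":0.3},{"dp":[0.163,0.13,0.7],"rotation":[0,0,0.0016],"jaw":0.3}]'
python3 -c "
from h import *
to([.5424,.1373,.036],16.0)"
```

```text
time: 32.25
ee_pos: [0.5423, 0.1381, 0.0438]
eef_rot: [0.602, 0.799, -0.0, 0.0]
ft_force: [-0.2, -0.8, 0.1]
width: 0.0262
grip_force: 0.0
[0.5423 0.1381 0.0438] dp [-0.005 -0.001  0.052] rot [-0.      0.0002  0.    ]
```

```bash

python3 -m pendant '[{"dp":[-0.005,0,0.052],"rotation":[0,0,0],"jaw":0.3},{"dp":[-0.005,0,0.052],"rotation":[0,0,0],"jaw":0},{"dp":[-0.005,0,0.052],"rotation":[0,0,0],"jaw":0},{"dp":[-0.005,0,0.052],"rotation":[0,0,0],"jaw":0},{"dp":[-0.005,0,0.052],"rotation":[0,0,0],"jaw":0},{"dp":[-0.005,0,0.052],"rotation":[0,0,0],"jaw":0},{"dp":[-0.005,0,0.052],"rotation":[0,0,0],"jaw":0}]' 50
python3 -m pendant '[{"dp":[0,0,-0.1],"rotation":[0,0,0],"jaw":0},{"dp":[0,0,-0.25],"rotation":[0,0,0],"jaw":0},{"dp":[0,0,-0.45],"rotation":[0,0,0],"jaw":0},{"dp":[0,0,-0.65],"rotation":[0,0,0],"jaw":0},{"dp":[0,0,-0.8],"rotation":[0,0,0],"jaw":0},{"dp":[0,0,-0.9],"rotation":[0,0,0],"jaw":0},{"dp":[0,0,-0.9],"rotation":[0,0,0],"jaw":0}]'
python3 - <<'E'
from h import *
c=snap('side','lift');P=pts(c);im=c['image'].astype(int)
m=(im[...,2]>90)&(im[...,2]>im[...,0]*1.6)&(P[...,2]>.15)&(P[...,1]>.02)&(P[...,0]<.75)&(P[...,2]<.25)
q=P[m];print(m.sum(),q[:,2].max());m2=q[:,2]>.205;p=q[m2];A=np.c_[p[:,:2],np.ones(len(p))];print(len(p),np.linalg.lstsq(A,p[:,2],rcond=None)[0],cv2.minAreaRect(p[:,:2].astype(np.float32)))
to([.5821,-.1316,.17],-4.94)
E
```

```text
time: 33.12
ee_pos: [0.5424, 0.1377, 0.0362]
eef_rot: [0.602, 0.799, -0.0, 0.0]
ft_force: [-2.0, -0.7, 3.3]
width: 0.0094
grip_force: 50.0
time: 34.0
ee_pos: [0.5426, 0.1379, 0.1717]
eef_rot: [0.602, 0.799, 0.0, 0.001]
ft_force: [0.8, -0.6, -6.2]
width: 0.0096
grip_force: 50.0
1648 0.23190693892107261
507 [0.00491181 0.00639305 0.20833138] ((0.5435444712638855, 0.14078444242477417), (0.16505314409732819, 0.12205611169338226), 16.32500648498535)
[0.5421 0.1377 0.1706] dp [-1.799 -0.239  0.006] rot [-0.0001  0.0002  0.0582]
```

```bash

python3 -m pendant '[{"dp":[-0.08,-0.01,0],"rotation":[0,0,0.005],"jaw":0},{"dp":[-0.24,-0.03,0],"rotation":[0,0,0.012],"jaw":0},{"dp":[-0.42,-0.05,0],"rotation":[0,0,0.02],"jaw":0},{"dp":[-0.6,-0.08,0],"rotation":[0,0,0.03],"jaw":0},{"dp":[-0.78,-0.1,0],"rotation":[0,0,0.04],"jaw":0},{"dp":[-0.92,-0.12,0],"rotation":[0,0,0.05],"jaw":0},{"dp":[-0.96,-0.13,0],"rotation":[0,0,0.058],"jaw":0},{"dp":[-0.96,-0.13,0],"rotation":[0,0,0.058],"jaw":0}]'
python3 -c "
from h import *
to([.5821,-.1316,.17],-4.94)"
```

```text
time: 35.05
ee_pos: [0.5633, -0.0057, 0.1711]
eef_rot: [0.737, 0.676, -0.0, 0.0]
ft_force: [-0.2, 0.7, -5.5]
width: 0.0089
grip_force: 50.0
[ 0.5633 -0.0057  0.1711] dp [-0.826  0.196  0.008] rot [0.     0.0001 0.0001]
```

```bash

python3 -m pendant '[{"dp":[-0.1,0.02,0],"rotation":[0,0,0],"jaw":0},{"dp":[-0.3,0.07,0],"rotation":[0,0,0],"jaw":0},{"dp":[-0.5,0.12,0],"rotation":[0,0,0],"jaw":0},{"dp":[-0.68,0.16,0],"rotation":[0,0,0],"jaw":0},{"dp":[-0.79,0.19,0],"rotation":[0,0,0],"jaw":0},{"dp":[-0.826,0.196,0],"rotation":[0,0,0],"jaw":0},{"dp":[-0.826,0.196,0],"rotation":[0,0,0],"jaw":0},{"dp":[-0.826,0.196,0],"rotation":[0,0,0],"jaw":0}]'
python3 - <<'E'
from h import *
s=r.read_state();print(s['eef_rot'])
to([.5821,-.1316,.125],-4.94)
c=snap('side','above');P=pts(c);im=c['image'].astype(int)
b=(im[...,2]>90)&(im[...,2]>im[...,0]*1.6)&(P[...,0]<.85)&(P[...,1]<0)
for lo,hi in((.205,.235),(.066,.088)):
    q=P[b&(P[...,2]>lo)&(P[...,2]<hi)]; print(len(q),cv2.minAreaRect(q[:,:2].astype(np.float32)),q.min(0),q.max(0))
E
```

```text
time: 36.05
ee_pos: [0.5822, -0.1305, 0.1714]
eef_rot: [0.736, 0.677, -0.0, 0.0]
ft_force: [-0.5, 0.5, -6.6]
width: 0.0096
grip_force: 50.0
[ 7.35770141e-01  6.77231276e-01 -1.11643656e-04  2.92031160e-04]
[ 0.5822 -0.1305  0.1714] dp [-0.007 -0.     0.309] rot [0.     0.0001 0.0005]
422 ((0.5838155746459961, -0.1282980740070343), (0.1291576325893402, 0.16375090181827545), 84.92950439453125) [ 0.49906414 -0.19884453  0.20501195] [ 0.6679219  -0.059116    0.23326803]
310 ((0.5773300528526306, -0.20593121647834778), (0.20085319876670837, 0.2919333875179291), 1.5137200355529785) [ 0.48061918 -0.35449883  0.06600637] [ 0.6815775  -0.06150733  0.08790653]
```

```bash

python3 -m pendant '[{"dp":[-0.007,0,0.08],"rotation":[0,0,0.0005],"jaw":0},{"dp":[-0.007,0,0.16],"rotation":[0,0,0.0005],"jaw":0},{"dp":[-0.007,0,0.23],"rotation":[0,0,0.0005],"jaw":0},{"dp":[-0.007,0,0.28],"rotation":[0,0,0.0005],"jaw":0},{"dp":[-0.007,0,0.3],"rotation":[0,0,0.0005],"jaw":0},{"dp":[-0.007,0,0.3],"rotation":[0,0,0.0005],"jaw":0}]'
python3 -c "
from h import *
to([.5821,-.1316,.111],-4.94)"
python3 -m pendant '[{"dp":[0,0,0.01],"rotation":[0,0,0],"jaw":0},{"dp":[0,0,0.02],"rotation":[0,0,0],"jaw":0},{"dp":[0,0,0.03],"rotation":[0,0,0],"jaw":0},{"dp":[0,0,0.04],"rotation":[0,0,0],"jaw":0},{"dp":[0,0,0.05],"rotation":[0,0,0],"jaw":0},{"dp":[0,0,0.05],"rotation":[0,0,0],"jaw":0}]'
python3 -c "
from h import *
to([.5821,-.1316,.111],-4.94)"
```

```text
time: 36.85
ee_pos: [0.5821, -0.1331, 0.1263]
eef_rot: [0.737, 0.675, -0.0, 0.0]
ft_force: [-0.0, -1.0, -6.0]
width: 0.0098
grip_force: 50.0
[ 0.5821 -0.1331  0.1263] dp [ 0.01  -0.001  0.102] rot [ 0.      0.0002 -0.0002]
time: 37.6
ee_pos: [0.582, -0.1331, 0.1186]
eef_rot: [0.737, 0.675, -0.0, 0.0]
ft_force: [0.2, 0.4, -5.7]
width: 0.0094
grip_force: 50.0
[ 0.582  -0.1331  0.1186] dp [ 0.01  -0.     0.051] rot [-0.      0.0002 -0.0003]
```

```bash

python3 -m pendant '[{"dp":[0.005,0,0.01],"rotation":[0,0,0],"jaw":0},{"dp":[0.005,0,0.02],"rotation":[0,0,0],"jaw":0},{"dp":[0.005,0,0.03],"rotation":[0,0,0],"jaw":0},{"dp":[0.005,0,0.04],"rotation":[0,0,0],"jaw":0},{"dp":[0.005,0,0.05],"rotation":[0,0,0],"jaw":0},{"dp":[0.005,0,0.05],"rotation":[0,0,0],"jaw":0}]'
python3 -c "
from h import *
to([.5821,-.1316,.111],-4.94)"
```

```text
time: 38.35
ee_pos: [0.5822, -0.1323, 0.1113]
eef_rot: [0.737, 0.675, -0.0, 0.0]
ft_force: [-0.5, -0.4, -5.9]
width: 0.0093
grip_force: 50.0
[ 0.5822 -0.1323  0.1113] dp [ 0.005 -0.001  0.002] rot [ 0.0001  0.0002 -0.0003]
```

```bash

python3 -m pendant '[{"dp":[0,0,0.006],"rotation":[0,0,0],"jaw":0},{"dp":[0,0,0.01],"rotation":[0,0,0],"jaw":0},{"dp":[0,0,0.01],"rotation":[0,0,0],"jaw":0}]'
python3 -c "
from h import *
c=snap('side','low');to([.5821,-.1316,.111],-4.94)
P=pts(c);im=c['image'].astype(int)
b=(im[...,2]>90)&(im[...,2]>im[...,0]*1.6)&(P[...,0]<.68)&(P[...,1]<-.04)&(P[...,1]>-.21)
q=P[b&(P[...,2]>.135)];print(np.histogram(q[:,2],bins=np.arange(.135,.18,.003)))"
```

```text
time: 38.72
ee_pos: [0.5825, -0.1324, 0.1111]
eef_rot: [0.737, 0.675, -0.0, 0.001]
ft_force: [-3.6, 1.5, 6.2]
width: 0.0092
grip_force: 50.0
[ 0.5824 -0.1324  0.1111] dp [ 0.005 -0.003  0.   ] rot [ 0.0002  0.0002 -0.0003]
(array([ 53,  60,  82,  62,  87, 148,  64,  14,   6,  10,   3,   0,   3,
         1]), array([0.135, 0.138, 0.141, 0.144, 0.147, 0.15 , 0.153, 0.156, 0.159,
       0.162, 0.165, 0.168, 0.171, 0.174, 0.177]))
```

Contact comes at +75 mm exactly, with the rim at 0.153, so the tote is fully seated. I release and withdraw.

```bash

python3 -m pendant '[{"dp":[0,0,0],"rotation":[0,0,0],"jaw":0.3},{"dp":[0,0,0],"rotation":[0,0,0],"jaw":0.3},{"dp":[0,0,0],"rotation":[0,0,0],"jaw":0.3},{"dp":[0,0,0],"rotation":[0,0,0],"jaw":0.3},{"dp":[0,0,-0.15],"rotation":[0,0,0],"jaw":0.3},{"dp":[0,0,-0.4],"rotation":[0,0,0],"jaw":0.3},{"dp":[0,0,-0.7],"rotation":[0,0,0],"jaw":0.3},{"dp":[0,0,-0.9],"rotation":[0,0,0],"jaw":0.3}]'
python3 -m pendant '[{"dp":[0.1,-0.3,-0.2],"rotation":[0,0,0],"jaw":0.3},{"dp":[0.3,-0.7,-0.3],"rotation":[0,0,0],"jaw":0.3},{"dp":[0.6,-0.9,-0.3],"rotation":[0,0,0],"jaw":0.3},{"dp":[0.6,-0.9,-0.3],"rotation":[0,0,0],"jaw":0.3}]'
python3 - <<'E'
from h import *
c=snap('side','end');P=pts(c);im=c['image'].astype(int)
b=(im[...,2]>90)&(im[...,2]>im[...,0]*1.6)&(P[...,0]<.70)&(P[...,1]<-.03)&(P[...,1]>-.22)
q=P[b&(P[...,2]>.146)&(P[...,2]<.16)];print(len(q),cv2.minAreaRect(q[:,:2].astype(np.float32)),np.linalg.lstsq(np.c_[q[:,:2]-q[:,:2].mean(0),np.ones(len(q))],q[:,2],rcond=None)[0])
cv2.imwrite('pics/endc.png',cv2.resize(c['image'][60:340,120:380,::-1],(557,600)))
E
```

```text
time: 39.78
ee_pos: [0.5826, -0.1322, 0.2471]
eef_rot: [0.737, 0.675, 0.0, 0.001]
ft_force: [-0.2, -0.3, -0.3]
width: 0.0258
grip_force: 0.0
time: 40.28
ee_pos: [0.4544, -0.0271, 0.291]
eef_rot: [0.736, 0.677, 0.0, 0.002]
ft_force: [0.8, -0.9, -0.3]
width: 0.026
grip_force: 0.0
415 ((0.5832117795944214, -0.1326737403869629), (0.12583398818969727, 0.16556818783283234), 84.94803619384766) [-0.00353969  0.00041582  0.15106889]
```

View pics/endc.png

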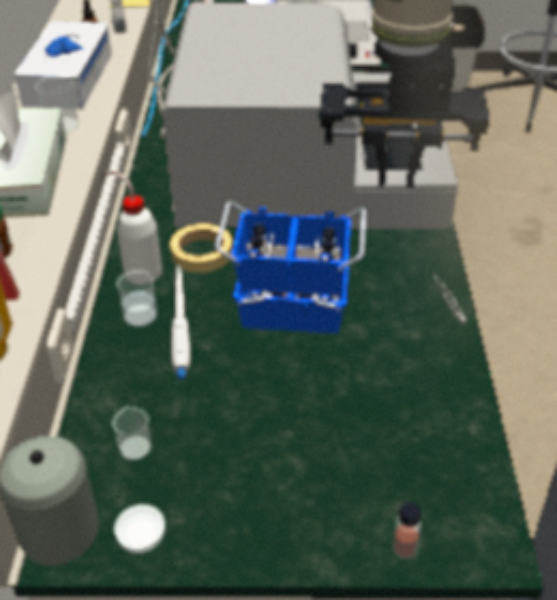

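The final picture shows the totes stacked level at about (293,270), with the bystanders undisturbed and the gripper clear.

```bash
python3 -c "
from bench import r
print(r.close_job())"
```

```text
the job is handed in; nothing more can be done
None
```

The job is handed in at about 40 s: the last vial is in its cell, both bails are snapped home, and the second tote sits level and fully down on both bars. My first try at the near bail slid the full tote about 44 mm away from the robot, and the stack stands there.

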